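# Load the tilted fruit bin and snap its guard bar in

## Robot

A 6-joint arm with a two-finger parallel gripper is mounted at the origin on a cart in front of the work surface, level with it; the furniture and walls round the work are solid. World frame = base frame: x ahead of the robot, y to its left, z up, the work surface at z = 0. Lengths are in mm, angles in degrees, forces in N, time in s.
With the tool pointing down it reaches from about 250 to 725 mm from the base axis. Payload 4 kg.
Tool frame: the origin (TCP) lies at the very end of the fingers, on their centre line; the grasp point (between the pads) lies tcp_to_grasp behind it (tcp_to_grasp is the distance from the TCP to the grasp point, in mm); z points along the fingers, y is the direction in which the jaws open and shut (so a half turn about z gives the same grasp; the last joint's range is limited). The gripper opens to 85 mm and grips with 20 to 120 N. Pads are 22 mm wide; open, the fingers measure 114 mm over their backs; the gripper's body (76 mm by 85 mm) begins 54 mm behind the grasp point. The pads swing forward as they close: fully open they stand 13 mm farther back than shut.
Start: joints at [-63.713, 13.785, 0.286, 76.501, 0, 90], TCP at [221.434, -448.293, 231.306] pointing down, gripper open.
Joint ranges: [-155.79, 155.79], [-60.16, 107.12], [-62.33, 73.08], [-114, 123.19], [-81.49, 82.49], [-180, 180]. Speed limits (degrees/s): [159.86, 159.86, 180, 180, 180, 180].

## Interface

Orientations are given as a 3x3 rotation matrix whose columns are the frame's x, y, z axes.
In Python, from rig import get_obs, camera, camera_model, sign_off, tcp_to_grasp gives the robot as it stands.
- The arm moves only by the tool drive_tool, never from a script. Its argument "targets" is a list of rows, each an object of numbers: "tx", "ty", "tz": the shift along the tool's x, y, z in m; "twist": the turn about the tool's z in degrees. In form: [{"tx": .., "ty": .., "tz": .., "twist": ..}, ...]. A call has 1 to 20 rows; each row shifts and turns the commanded pose from where the row before left it, along the tool's axes as they then stand; what a row does not reach is not made up. A row lasts 1/8 s, in which the tool goes at most 62.5 mm and 10.7 degrees, less where a joint would pass 70% of its speed; a pose out of reach is approached as far as the arm can. A call is refused whole if a number of a shift passes 0.0625 or a number of a turn 10.7, either way. A call with a gripper value outside its range is refused whole. "grip" is the finger opening in m, from 0 to 0.0854, set as the call begins (left out, the last holds). The fingers move at their own pace and stop on an object; the grip force is fixed at half the most. Time passes only in rows, so rows that do not move let the fingers close. It gives the time, the measured TCP pose, the force and the opening at its end, in the units of the state.
- get_obs(): the state, without advancing time (a new reading comes with each control period).
- camera(name): name is "scene" or "top"; returns the picture (384x512x3 uint8, red, green, blue); there is no depth.
- camera_model(name): a dict with "intrinsics" (3x3 intrinsics, pixels), "cam_to_world" (4x4, takes a point from camera to world coordinates). Camera axes: x right, y down, z forward; pixel columns grow to the right and rows downward; lengths in mm; the calibration is good to about 2 mm. A picture is of the moment at which its call begins. camera_model takes no time and is no camera call.
- sign_off(): hands the job in, once; it reports no verdict.
The state is a dict: "time_s": time; "joints": joint angles; "joint_vel": joint speeds; "joint_torque": joint torques, N m; "tcp_pos": TCP position; "tool_rot": TCP orientation; "wrist_force": force on the tool from outside, world axes, zero at the start; "torque": the same for the moment, N m; "finger_gap": finger opening in mm.
Only numpy, scipy, OpenCV 4.12 (cv2) and the standard library are available. Lean on these libraries where they do the work, as an engineer would, in place of code of your own. Each camera call takes 0.05 s, during which the arm holds its last target.

## Task

Lower the apple gently into the deep tilted fruit bin and let go of it only once it is down at the floor, without pressing it hard. Then snap the wooden guard bar across the bin's mouth, grip side outward, pushing it squarely between the two steel spring clips until both of its ends lie fully home in their notches and both clips have closed over them. Leave the jar, the mill and the ramekin where they stand.

Things in the scene. Friction and masses are not known exactly. Their poses are not given: they have to be found in the camera images.
- apple_center (a point): Centre of the red apple, half-way up: 64 mm across its middle, 60 mm tall, 0.14 kg give or take 40 %, standing on its small flat base on the worktop (centre 30 mm above it), stem up. Take it by its middle from two sides. It bruises: set it down on the liner before letting go; letting it fall over 2 cm or pressing it with over 25 N is too rough.
- apple: The same red apple; this origin is the centre of its flat base, z up through the stem.
- stand: Dark steel stand, fixed to the worktop, that carries the bin; its place and turn about the vertical vary. Origin: on the worktop under the bin's underside centre; z up, y to the robot's left.
- bin: Open fruit bin of light wood, fixed on the stand, tilted 30 degrees so its mouth looks up and toward the robot. Origin: centre of its underside, 36 mm above the worktop. Axes tilted with it: z out of the mouth; y along its width, to the left; x from its low front wall up to its high back wall. Walls 7 mm thick, lined with dark rubber; inside the liner: x -57 to 57, y -72 to 72, floor z = 10, rim z = 79 mm.
- apple_rest (a point): Point in the bin, in its tilted axes (x = -25, y = 0, z = 41 mm), where the apple's centre is when it lies on the bin's floor against the low front wall; let go elsewhere in the bin it rolls down to that wall. The space above it to the mouth is clear: the clips stand farther back, on the outside of the side walls, from x = 2 to 26 mm, up to z = 119 mm.
- bar: Loose wooden guard bar with a black grip block, 0.13 kg give or take 40 %. Origin: centre of its flat underside, on the worktop. y along its length, z up through the grip, x across. Beam 163 mm long, 22 mm wide, 20 mm tall, ends chamfered below (6 mm in over the lowest 10 mm) and slightly above. Block on its middle: 60 mm long, 22 mm wide, from 20 to 45 mm above the underside.
- bar_center (a point): Centre of the guard bar, half-way up: 22.5 mm above its underside, same axes as the bar. Grip the black block across its 22 mm width, 5 to 15 mm above this point. Either end of the bar may go to either clip.
- bar_seat (a point): Where the bar's centre (half-way up) lies once snapped home, in the bin's tilted axes: x = 14, y = 0, z = 101.5 mm. The bar then lies along the bin's y, underside on the two side walls' rims, grip out along z. Push along -z: the ends touch the clips some 20 mm above the seat, the push is hardest 10 to 15 mm above it (5 to 10 N in all), then both clips spring back over the ends. If only one end snaps in, press the other down too.
- notch_left (a point): Middle of the left notch's bottom, on the rim of the bin's +y side wall, in the bin's axes (x = 14, y = 78.5, z = 79 mm); a like notch is on the other wall at y = -78.5. Each end of the bar drops between two fixed metal cheeks, 25 mm apart at the rim and 12 mm high, then flaring to about 33 mm at 20 mm above it.
- clip_left (a joint): Spring clip on the bin's +y side: bent steel leaf 24 mm wide, hinged on the side wall 40 mm above the bin's underside; angle outward in rad, 0 or a little less when closed, up to 0.2. Stiffness 3.5 N m/rad, its nose 60 mm above the pivot. The two noses are 156 mm apart when closed, so each must give about 3 mm; above them the leaves flare to 174 mm.
- clip_right (a joint): The same spring clip on the bin's -y side; angle outward in rad, 0 or a little less when closed.
- jar_center (a point): Bystander: glass jar with a red lid, 60 mm across, 75 mm tall; point half-way up. Must not be moved.
- mill_center (a point): Bystander: dark brown turned wooden mill, 52 mm across, 160 mm tall; point half-way up. Must not be moved.
- ramekin_center (a point): Bystander: light ramekin with orange preserve and a spoon in it, 132 mm across, 78 mm tall (the spoon's end 125 mm); point half-way up. Must not be moved.
Not all that is in view belongs to the job. There is more than one size of the bar; the one meant has the size given above.

How it is judged (in metres and radians):
On the way, in this order (a step that is already met when the one before it is completed fails the run):
1. the apple lies in the bin, let go and at rest (x of apple_center in the frame of bin between -0.06 and 0.06 m and y of apple_center in the frame of bin between -0.075 and 0.075 m and z of apple_center in the frame of bin between 0.02 and 0.055 m and contact force between apple and the fingers below 0.1 N and linear speed of apple below 0.03 m/s), for 0.2 s.
2. the guard bar is snapped between the two clips (x of bar_center in the frame of bar_seat between -0.005 and 0.005 m and y of bar_center in the frame of bar_seat between -0.005 and 0.005 m and z of bar_center in the frame of bar_seat between -0.004 and 0.004 m and angle between the y axis of bar and the y axis of bin, either way round below 0.08 rad and angle between the z axis of bar and the z axis of bin, either way round below 0.1 rad and value of joint each of clip_left, clip_right below 0.02 rad), for 0.2 s.
At the end, for the whole second after the job is handed in: The apple rests inside the bin, centre under 55 mm above the bin's underside. The bar's centre is within 5 mm of its seat along x and y and 4 mm in z, its length within 0.08 rad of the bin's y and its z within 0.1 rad of the bin's z; both clips are closed to under 0.02 rad. Nothing is held (all of step 1 and all of step 2 and contact force between bar and the fingers below 0.1 N and linear speed of bar below 0.03 m/s); the robot touches nothing.
It fails at once if the apple is let go above the bin's floor (its centre over 65 mm above the bin's underside), not lowered (x of apple_center in the frame of bin between -0.06 and 0.06 m and y of apple_center in the frame of bin between -0.075 and 0.075 m and z of apple_center in the frame of bin between 0.065 and 0.25 m and contact force between apple and the fingers below 0.1 N).
It fails at once if the held apple is pressed into the bin with over 25 N (contact force between apple and stand above 25 N and contact force between apple and the fingers above 1 N).
It fails at once if the jar is moved by more than 20 mm (distance of jar_center from where it was at the start of the episode above 0.02 m).
It fails at once if the mill is moved by more than 20 mm (distance of mill_center from where it was at the start of the episode above 0.02 m).
It fails at once if the ramekin is moved by more than 20 mm (distance of ramekin_center from where it was at the start of the episode above 0.02 m).
It also fails if it takes over 54 s, if anything falls off the work surface, if the arm or the gripper's body presses on something with over 40 N, if the wrist force passes 120 N, or if a joint passes its speed limit or range.

## Working session

There is one attempt and no reset: what is moved stays moved. The work goes in short steps, Python scripts to look and compute and a tool call to move; the robot and the scene stay as the last step left them, time stands still between calls to the robot, and variables do not carry over. Pictures are saved under pics/ and viewed, and the job is handed in when it is done.

Besides the shell and the picture viewer there is one more tool, called after "Emit:" as name([rows], argument=value, ...), one row to a line, values as JSON. drive_tool: Moves the arm, as the interface text tells. Its arguments: {"type":"object","properties":{"targets":{"type":"array"},"grip":{"type":"number"}},"required":["targets"]}

```bash
mkdir -p pics; ls; python3 - <<'E'
from rig import *
import cv2,numpy as np
np.set_printoptions(precision=4,suppress=True)
o=get_obs();print(o, tcp_to_grasp if not callable(tcp_to_grasp) else tcp_to_grasp())
for n in("scene","top"):
    im=camera(n);cv2.imwrite(f"pics/{n}0.png",im[:,:,::-1]);m=camera_model(n);print(n,m)
E
```

```text
pics
{'time_s': 0.0, 'joints': array([-63.7125,  13.833 ,   0.2129,  76.5015,   0.0007,  89.9991]), 'joint_vel': array([-0.0185, -0.0228,  0.0542,  0.0186,  0.0437,  0.0021]), 'joint_torque': array([ -0.0013, -37.2314,  25.241 ,   0.0169,  -0.0001,   0.    ]), 'tcp_pos': array([ 221.1583, -447.7178,  230.4009]), 'tool_rot': array([[ 0.8966,  0.4429, -0.0009],
       [ 0.4429, -0.8966,  0.0019],
       [ 0.    , -0.0021, -1.    ]]), 'wrist_force': array([-0.1426, -0.3667, -0.5306]), 'torque': array([ 0.0502, -0.0262, -0.0213]), 'finger_gap': 85.74170738065604} 18.700000000000003
scene {'intrinsics': array([[479.4133,   0.    , 259.4403],
       [  0.    , 479.4133, 195.0859],
       [  0.    ,   0.    ,   1.    ]]), 'cam_to_world': array([[  -0.5689,   -0.4925,    0.6586, -323.9785],
       [  -0.8223,    0.3496,   -0.4489,  570.1141],
       [  -0.0092,   -0.797 ,   -0.6039,  882.3762],
       [   0.    ,    0.    ,    0.    ,    1.    ]])}
top {'intrinsics': array([[442.9546,   0.    , 254.9639],
       [  0.    , 442.9546, 189.0577],
       [  0.    ,   0.    ,   1.    ]]), 'cam_to_world': array([[   0.0219,   -0.9962,    0.0844,  437.3628],
       [  -0.9997,   -0.0212,    0.0098,  -15.3519],
       [  -0.008 ,   -0.0846,   -0.9964, 1133.2954],
       [   0.    ,    0.    ,    0.    ,    1.    ]])}
```

View pics/scene0.png

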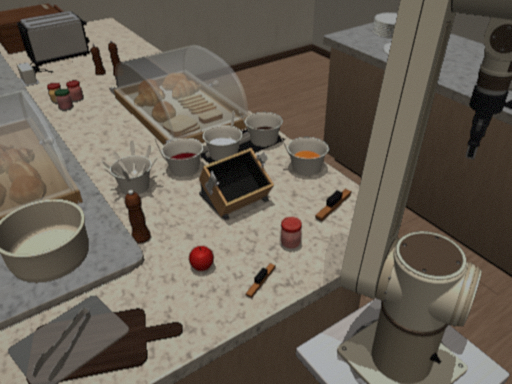

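View pics/top0.png

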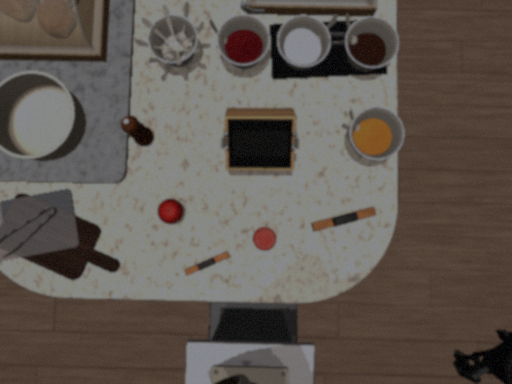

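The top view shows the apple at about (170,211), the bin at (260,140), and two bars. The bar at (344,218) spans about 64 px and the one at (207,263) about 46 px, so the larger is likely the one meant. I'll zoom in and measure.

```bash
cat > h.py <<'E'
import numpy as np,cv2
from rig import *
np.set_printoptions(precision=3,suppress=True)
def ray(n,uv):
    m=camera_model(n);K=m["intrinsics"];T=m["cam_to_world"]
    d=T[:3,:3]@np.linalg.solve(K,[uv[0],uv[1],1.]);return T[:3,3],d
def onz(n,uv,z):
    o,d=ray(n,uv);return o+d*(z-o[2])/d[2]
def proj(n,P):
    m=camera_model(n);T=m["cam_to_world"];p=(np.atleast_2d(P)-T[:3,3])@T[:3,:3];q=p@m["intrinsics"].T;return q[:,:2]/q[:,2:]
def tri(a,b):
    o1,d1=ray("scene",a);o2,d2=ray("top",b)
    A=np.stack([d1,-d2],1);s=np.linalg.lstsq(A,o2-o1,rcond=None)[0]
    p,q=o1+d1*s[0],o2+d2*s[1];return (p+q)/2,np.linalg.norm(p-q)
E
python3 - <<'E'
from h import *
s=cv2.imread("pics/scene0.png");t=cv2.imread("pics/top0.png")
def crop(im,x,y,w,h,k,n):cv2.imwrite(n,cv2.resize(im[y:y+h,x:x+w],None,fx=k,fy=k,interpolation=cv2.INTER_CUBIC))
crop(t,215,95,130,95,6,"pics/c1.png")
crop(s,190,140,170,110,4.7,"pics/c2.png")
crop(t,150,185,240,100,3.3,"pics/c3.png")
E
```

```text
(no output)
```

View pics/c1.png

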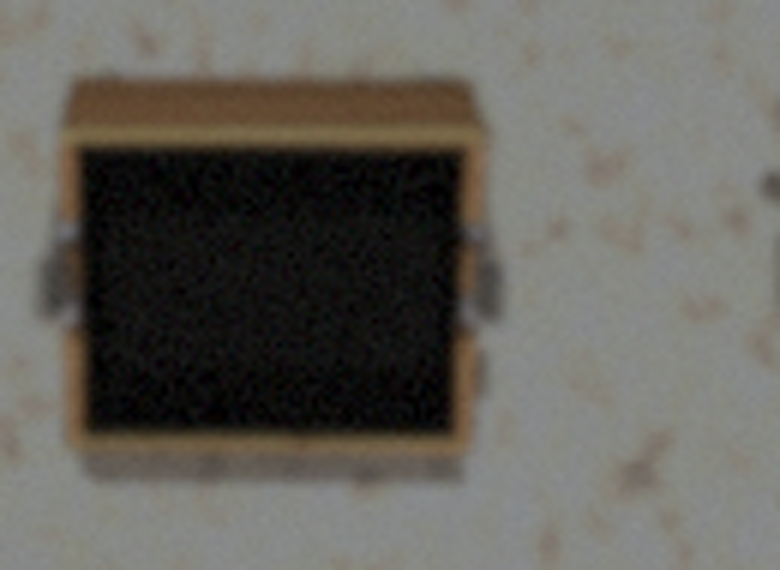

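View pics/c2.png

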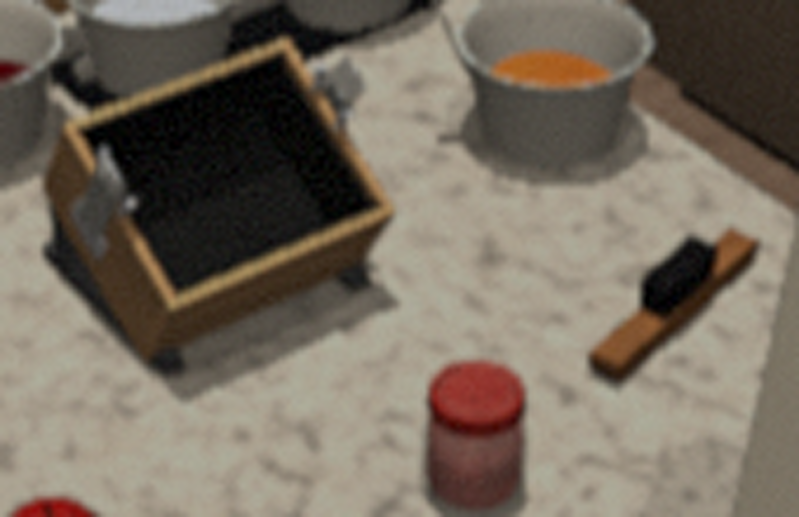

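View pics/c3.png

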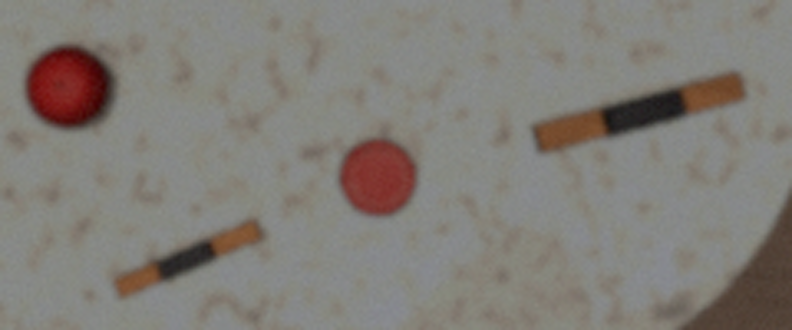

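```bash
cat >> h.py <<'E'
def bin_R(yaw):
    c,s=np.cos(yaw),np.sin(yaw);Rz=np.array([[c,-s,0],[s,c,0],[0,0,1]])
    a=np.radians(30);ca,sa=np.cos(a),np.sin(a)
    # z=( -sa,0,ca ), x=(ca,0,sa)
    return Rz@np.array([[ca,0,-sa],[0,1,0],[sa,0,ca]])
E
python3 - <<'E'
from h import *
from scipy.optimize import least_squares
C=np.array([[67,82,79],[67,-82,79],[-67,82,79],[-67,-82,79.]])
t=np.array([[65,125],[487,130],[70,452],[470,452]])/6+[215,95]-.4
s=np.array([[70,122],[288,38],[175,305],[390,210]])/4.7+[190,140]-.4
def res(p):
    P=np.array([p[0],p[1],36])+C@bin_R(p[2]).T
    return np.r_[(proj("top",P)-t).ravel(),(proj("scene",P)-s).ravel()]
r=least_squares(res,[560,0,0]);print(r.x,np.degrees(r.x[2]));print(r.fun)
for fix in (0,1):
    f=lambda p:res(p)[8*fix:8*fix+8];q=least_squares(f,[560,0,0]);print(q.x)
# refine: segmentation in full image of apple and bar
S=cv2.imread("pics/scene0.png");T=cv2.imread("pics/top0.png")
def blob(im,x0,y0,x1,y1,f):
    c=im[y0:y1,x0:x1].astype(int);m=f(c[...,0],c[...,1],c[...,2]).astype(np.uint8)
    n,l,st,ce=cv2.connectedComponentsWithStats(m);i=1+np.argmax(st[1:,4]);
    mm=(l==i).astype(np.uint8);ct=max(cv2.findContours(mm,0,1)[0],key=len)
    return ce[i]+[x0,y0],st[i],cv2.minAreaRect(ct),mm
red=lambda b,g,r:(r>70)&(g<0.45*r)
a=blob(S,180,235,225,280,red);b=blob(T,150,190,190,230,red);print("apple",a[:2],b[:2],tri(a[0],b[0]),onz("top",b[0],30))
# bars: wood or black vs. background
wood=lambda b,g,r:((r>1.35*b))|((r<75)&(b<75))
for nm,box in(("big",(305,200,385,236)),("small",(178,246,236,280))):
    a=blob(T,*box,wood);(cx,cy),(w,h),ang=a[2];print(nm,a[:3])
    bx=cv2.boxPoints(a[2])+[box[0],box[1]]
    W=np.array([onz("top",p,20) for p in bx]);print(W.mean(0),np.linalg.norm(W-np.roll(W,1,0),axis=1))
    d=max((W[1]-W[0],W[2]-W[1]),key=np.linalg.norm);print(np.degrees(np.arctan2(d[1],d[0])))
for nm,uv,z in(("jar",(265,238),75),("ram",(375,138),78),("mill",(130,124),160)):print(nm,onz("top",uv,z))
E
```

```text
[672.418 -14.168   0.013] 0.7190644845463898
[-1.012 -0.283  0.356 -0.599 -0.45  -0.68   0.768 -0.118 -1.151  0.402
  0.64   0.083 -0.135  1.029  2.258  0.441]
[671.434 -14.485   0.01 ]
[675.585 -14.667   0.019]
apple (array([200.545, 256.607]), array([ 10,  11,  23,  22, 389], dtype=int32)) (array([169.283, 210.822]), array([  9,  10,  22,  23, 381], dtype=int32)) (array([471.966, 206.832,  38.265]), np.float64(1.4567665160032988)) [471.812 207.889  30.   ]
big (array([343.058, 218.749]), array([  7,   7,  64,  24, 553], dtype=int32), ((38.30921173095703, 18.668149948120117), (8.956239700317383, 64.28590393066406), 75.17352294921875))
[ 461.975 -227.305   20.   ] [ 22.269 161.533  22.318 161.26 ]
-73.98701248471006
small (array([206.632, 262.909]), array([  7,   6,  44,  23, 285], dtype=int32), ((28.470417022705078, 16.928993225097656), (6.692307472229004, 46.61538314819336), 67.38013458251953))
[344.601 112.181  20.   ] [ 16.545 115.673  16.587 115.534]
-66.23443562443063
jar [410.857 -31.333  75.   ]
ram [ 656.307 -291.423   78.   ]
mill [659.945 277.067 160.   ]
```

Measurements so far:

| Item | Position (mm) | Notes |
|---|---|---|
| Bin origin | (672, -14.5) | yaw about 0.7° |
| Apple | (472, 207) | |
| Bar meant | (462, -227) | y axis at about 106°, 161 mm long |

I'll turn the jaws to line up with the bin's y.

Emit:
drive_tool([
  {"twist": -10.3},
  {"twist": -10.3},
  {"twist": -10.3},
  {"twist": -10.3},
  {"twist": -10.3},
  {"twist": -10.3},
  {"twist": -10.3},
  {"twist": -10.3},
  {"twist": -10.3},
  {"twist": -10.3},
  {"twist": -10.3},
  {"twist": -10.3},
  {"twist": -10.3},
  {"twist": -10.3},
  {"twist": -10.3},
], grip=0.0854)

```text
validation failed for argument at $.ta...
```

```bash
cat >> h.py <<'E'
def go(P):
    o=get_obs();d=np.array(P,float)-o["tcp_pos"];print("tool delta",o["tool_rot"].T@d,"t",o["time_s"],"tcp",o["tcp_pos"],"j",o["joints"],"F",o["wrist_force"],"gap",o["finger_gap"]);print(o["tool_rot"])
E
python3 -c "
from h import *
go([471.5,207.3,110])"
```

```text
tool delta [ 514.546 -476.245  121.401] t 0.1 tcp [ 221.174 -447.776  230.488] j [-63.714  13.828   0.219  76.501   0.001  90.   ] F [-0.387  0.331 -0.135] gap 85.106364020928
[[ 0.897  0.443 -0.001]
 [ 0.443 -0.897  0.002]
 [ 0.    -0.002 -1.   ]]
```

Emit:
drive_tool([
  {"tx": 0,"ty": 0,"tz": 0,"twist": -10.3},
  {"tx": 0,"ty": 0,"tz": 0,"twist": -10.3},
  {"tx": 0,"ty": 0,"tz": 0,"twist": -10.3},
  {"tx": 0,"ty": 0,"tz": 0,"twist": -10.3},
  {"tx": 0,"ty": 0,"tz": 0,"twist": -10.3},
  {"tx": 0,"ty": 0,"tz": 0,"twist": -10.3},
  {"tx": 0,"ty": 0,"tz": 0,"twist": -10.3},
  {"tx": 0,"ty": 0,"tz": 0,"twist": -10.3},
  {"tx": 0,"ty": 0,"tz": 0,"twist": -10.3},
  {"tx": 0,"ty": 0,"tz": 0,"twist": -10.3},
  {"tx": 0,"ty": 0,"tz": 0,"twist": -10.3},
  {"tx": 0,"ty": 0,"tz": 0,"twist": -10.3},
  {"tx": 0,"ty": 0,"tz": 0,"twist": -10.3},
  {"tx": 0,"ty": 0,"tz": 0,"twist": -10.3},
  {"tx": 0,"ty": 0,"tz": 0,"twist": -10.3},
], grip=0.0854)

```text
time_s: 1.98
tcp_pos: [221.3, -447.9, 230.7]
tool_rot: [[-1.0, -0.02, -0.001], [-0.02, 1.0, 0.001], [0.001, 0.001, -1.0]]
wrist_force: [0.5, -0.5, 0.9]
finger_gap: 85.5
```

```bash
python3 -c "
from h import *
go([471.5,207.3,110])"
```

```text
tool delta [-263.151  650.039  121.37 ] t 1.975 tcp [ 221.27  -447.938  230.74 ] j [-63.712  13.816   0.241  76.501  -0.    -64.84 ] F [ 0.492 -0.508  0.871] gap 85.54430144396699
[[-1.    -0.02  -0.001]
 [-0.02   1.     0.001]
 [ 0.001  0.001 -1.   ]]
```

Emit:
drive_tool([
  {"tx": -0.0219,"ty": 0.0542,"tz": 0,"twist": 0},
  {"tx": -0.0219,"ty": 0.0542,"tz": 0,"twist": 0},
  {"tx": -0.0219,"ty": 0.0542,"tz": 0,"twist": 0},
  {"tx": -0.0219,"ty": 0.0542,"tz": 0,"twist": 0},
  {"tx": -0.0219,"ty": 0.0542,"tz": 0,"twist": 0},
  {"tx": -0.0219,"ty": 0.0542,"tz": 0,"twist": 0},
  {"tx": -0.0219,"ty": 0.0542,"tz": 0,"twist": 0},
  {"tx": -0.0219,"ty": 0.0542,"tz": 0,"twist": 0},
  {"tx": -0.0219,"ty": 0.0542,"tz": 0,"twist": 0},
  {"tx": -0.0219,"ty": 0.0542,"tz": 0,"twist": 0},
  {"tx": -0.0219,"ty": 0.0542,"tz": 0,"twist": 0},
  {"tx": -0.0219,"ty": 0.0542,"tz": 0,"twist": 0},
  {"tx": 0,"ty": 0,"tz": 0.06,"twist": 0},
  {"tx": 0,"ty": 0,"tz": 0.06,"twist": 0},
  {"tx": 0,"ty": 0,"tz": 0,"twist": 0},
])

```text
time_s: 3.85
tcp_pos: [470.4, 203.8, 106.4]
tool_rot: [[-1.0, -0.014, -0.012], [-0.014, 1.0, -0.005], [0.012, -0.005, -1.0]]
wrist_force: [-0.2, 0.6, -0.1]
finger_gap: 85.6
```

```bash
python3 -c "
from h import *
go([471.5,207.3,14])
im=camera('scene');cv2.imwrite('pics/s1.png',cv2.resize(im[190:300,150:270,::-1],None,fx=5,fy=5))"
```

```text
tool delta [-2.262  3.953 92.322] t 3.85 tcp [470.409 203.801 106.361] j [23.425 20.89  -9.373 60.491 -0.002 22.61 ] F [-0.177  0.58  -0.112] gap 85.55462002467067
[[-1.    -0.014 -0.012]
 [-0.014  1.    -0.005]
 [ 0.012 -0.005 -1.   ]]
```

View pics/s1.png

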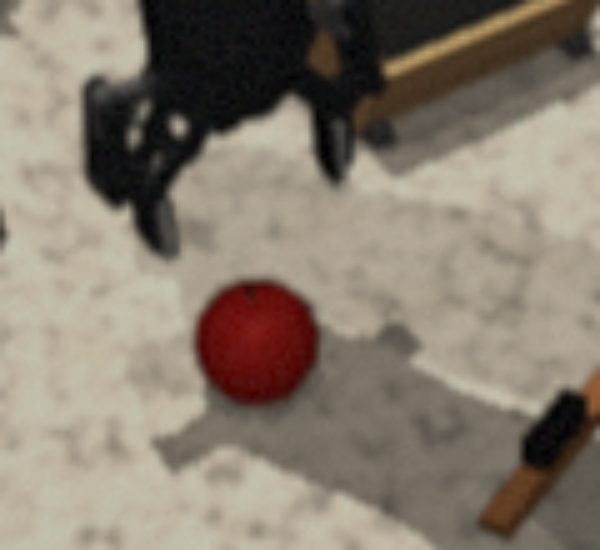

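Clear view: the open fingers are above the apple, centred at about crop (257,340). Next I descend and close.

Emit:
drive_tool([
  {"tx": -0.001,"ty": 0.003,"tz": 0.03,"twist": 0},
  {"tx": -0.001,"ty": 0,"tz": 0.03,"twist": 0},
  {"tx": 0,"ty": 0,"tz": 0.02,"twist": 0},
  {"tx": 0,"ty": 0,"tz": 0.011,"twist": 0},
  {"tx": 0,"ty": 0,"tz": 0,"twist": 0},
  {"tx": 0,"ty": 0,"tz": 0,"twist": 0},
])

```text
time_s: 4.65
tcp_pos: [478.6, 209.2, 21.9]
tool_rot: [[-1.0, -0.014, 0.003], [-0.014, 1.0, 0.001], [-0.003, 0.001, -1.0]]
wrist_force: [0.0, -0.7, 0.8]
finger_gap: 85.4
```

Emit:
drive_tool([
  {"tx": 0,"ty": 0,"tz": 0,"twist": 0},
  {"tx": 0,"ty": 0,"tz": 0,"twist": 0},
  {"tx": 0,"ty": 0,"tz": 0,"twist": 0},
  {"tx": 0,"ty": 0,"tz": 0,"twist": 0},
  {"tx": 0,"ty": 0,"tz": 0,"twist": 0},
  {"tx": 0,"ty": 0,"tz": 0,"twist": 0},
], grip=0.05)

```text
time_s: 5.4
tcp_pos: [478.2, 208.8, 22.0]
tool_rot: [[-1.0, -0.014, 0.002], [-0.014, 1.0, 0.0], [-0.002, 0.0, -1.0]]
wrist_force: [-1.5, -1.7, 7.7]
finger_gap: 60.7
```

```bash
python3 -c "
from h import *
go([471.5,207.3,14])
im=camera('scene');cv2.imwrite('pics/s2.png',cv2.resize(im[190:300,150:270,::-1],None,fx=5,fy=5))"
```

```text
tool delta [ 6.728 -1.385  7.965] t 5.4 tcp [478.189 208.774  21.982] j [ 23.609  26.856 -14.751  48.258  -0.04   22.831] F [-1.532 -1.657  7.701] gap 60.65466188164039
[[-1.    -0.014  0.002]
 [-0.014  1.     0.   ]
 [-0.002  0.    -1.   ]]
```

View pics/s2.png

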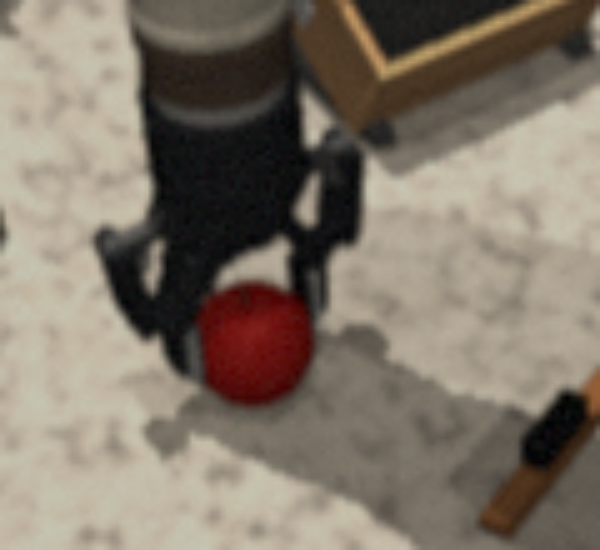

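The apple is held, but about 7 mm off-centre and too high. I'll open, correct and re-grip.

Emit:
drive_tool([
  {"tx": 0,"ty": 0,"tz": 0,"twist": 0},
  {"tx": 0,"ty": 0,"tz": 0,"twist": 0},
  {"tx": 0,"ty": 0,"tz": 0,"twist": 0},
  {"tx": 0.0035,"ty": -0.001,"tz": 0.004,"twist": 0},
  {"tx": 0.003,"ty": 0,"tz": 0.004,"twist": 0},
  {"tx": 0,"ty": 0,"tz": 0,"twist": 0},
  {"tx": 0,"ty": 0,"tz": 0,"twist": 0},
], grip=0.0854)

```text
time_s: 6.32
tcp_pos: [470.7, 207.6, 12.2]
tool_rot: [[-1.0, -0.014, -0.0], [-0.014, 1.0, -0.0], [0.0, -0.0, -1.0]]
wrist_force: [-0.6, -0.3, 0.1]
finger_gap: 85.6
```

```bash
python3 -c "
from h import *
go([471.5,207.3,12])
"
```

```text
tool delta [-0.79  -0.331  0.22 ] t 6.325 tcp [470.705 207.62   12.22 ] j [ 23.802  27.061 -16.292  46.655  -0.     23.011] F [-0.552 -0.272  0.145] gap 85.58748001117749
[[-1.    -0.014 -0.   ]
 [-0.014  1.    -0.   ]
 [ 0.    -0.    -1.   ]]
```

Emit:
drive_tool([
  {"tx": 0,"ty": 0,"tz": 0,"twist": 0},
  {"tx": 0,"ty": 0,"tz": 0,"twist": 0},
  {"tx": 0,"ty": 0,"tz": 0,"twist": 0},
  {"tx": 0,"ty": 0,"tz": 0,"twist": 0},
  {"tx": 0,"ty": 0,"tz": 0,"twist": 0},
], grip=0.05)

```text
time_s: 6.95
tcp_pos: [471.2, 207.6, 13.1]
tool_rot: [[-1.0, -0.014, 0.001], [-0.014, 1.0, 0.0], [-0.001, 0.0, -1.0]]
wrist_force: [-1.8, 0.1, 5.3]
finger_gap: 61.2
```

Emit:
drive_tool([
  {"tx": 0,"ty": 0,"tz": -0.02,"twist": 0},
  {"tx": 0,"ty": 0,"tz": -0.05,"twist": 0},
  {"tx": 0,"ty": 0,"tz": -0.06,"twist": 0},
  {"tx": 0,"ty": 0,"tz": -0.06,"twist": 0},
  {"tx": 0,"ty": 0,"tz": 0,"twist": 0},
  {"tx": 0,"ty": 0,"tz": 0,"twist": 0},
])

```text
time_s: 7.7
tcp_pos: [470.3, 207.4, 201.7]
tool_rot: [[-1.0, -0.014, -0.001], [-0.014, 1.0, -0.0], [0.001, -0.0, -1.0]]
wrist_force: [0.4, 0.3, -1.7]
finger_gap: 61.0
```

```bash
python3 -c "
from h import *
b=np.array([672.4,-14.3,36])+bin_R(0.0125)@[-25,0,41];print(b)
b=b+bin_R(0.0125)@[0,0,0]
go([b[0]+5,b[1],200])
im=camera('scene');cv2.imwrite('pics/s3.png',im[:,:,::-1])"
```

```text
[630.253 -14.827  59.007]
tool delta [-161.875 -224.472    1.668] t 7.7 tcp [470.314 207.403 201.723] j [23.796 16.238 -0.902 72.903  0.002 23.01 ] F [ 0.448  0.337 -1.727] gap 60.98792026611194
[[-1.    -0.014 -0.001]
 [-0.014  1.    -0.   ]
 [ 0.001 -0.    -1.   ]]
```

View pics/s3.png

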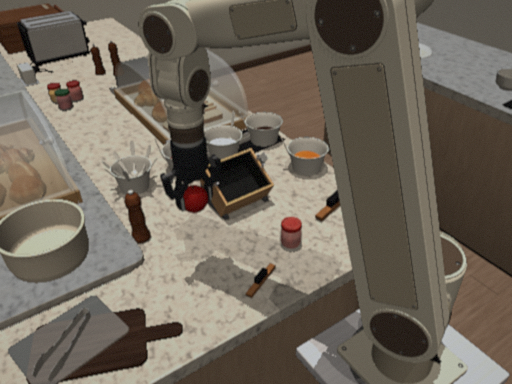

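The apple is lifted and held, visible at (195,199). I'll measure its offset in the hand.

```bash
python3 - <<'E'
from h import *
S=cv2.imread("pics/s3.png");x0,y0=175,175;c=S[y0:225,x0:220].astype(int)
m=((c[...,2]>60)&(c[...,1]<.45*c[...,2])).astype(np.uint8)
ct=max(cv2.findContours(m,0,1)[0],key=len);print(cv2.boundingRect(ct))
(u,v),r=cv2.minEnclosingCircle(ct);u+=x0;v+=y0;print(u,v,r)
o,d=ray("scene",(u,v))
for k,val in((0,471.),(1,207.4)):
    print(o+d*(val-o[k])/d[k])
for z in(215,220,225,230):print(z,proj("scene",[471,207.4,z]))
E
```

```text
(9, 11, 23, 26)
194.17357444763184 198.24611473083496 12.937875747680664
[471.    207.09  222.862]
[470.322 207.4   223.424]
215 [[194.369 201.038]]
220 [[194.168 199.296]]
225 [[193.966 197.544]]
230 [[193.763 195.783]]
```

Emit:
drive_tool([
  {"tx": -0.0265,"ty": -0.0373,"tz": 0,"twist": 0},
  {"tx": -0.0265,"ty": -0.0373,"tz": 0,"twist": 0},
  {"tx": -0.0265,"ty": -0.0373,"tz": 0,"twist": 0},
  {"tx": -0.0265,"ty": -0.0373,"tz": 0,"twist": 0},
  {"tx": -0.0265,"ty": -0.0373,"tz": 0,"twist": 0},
  {"tx": -0.0265,"ty": -0.0373,"tz": 0,"twist": 0},
  {"tx": 0,"ty": 0,"tz": 0,"twist": 0},
  {"tx": 0,"ty": 0,"tz": 0,"twist": 0},
])

```text
time_s: 8.75
tcp_pos: [631.5, -13.9, 199.7]
tool_rot: [[-1.0, -0.013, -0.005], [-0.013, 1.0, 0.001], [0.005, 0.001, -1.0]]
wrist_force: [-0.1, 0.1, -1.1]
finger_gap: 60.9
```

```bash
python3 -c "
from h import *
go([632,-14.8,100])
im=camera('top');cv2.imwrite('pics/t4.png',cv2.resize(im[80:200,190:330,::-1],None,fx=5,fy=5))
im=camera('scene');cv2.imwrite('pics/s4.png',cv2.resize(im[100:240,150:310,::-1],None,fx=4,fy=4))"
```

```text
tool delta [-1.016 -0.97  99.745] t 8.75 tcp [631.463 -13.904 199.749] j [-1.275 30.078 19.656 79.862  0.028 -2.04 ] F [-0.1    0.054 -1.099] gap 60.85874121555975
[[-1.    -0.013 -0.005]
 [-0.013  1.     0.001]
 [ 0.005  0.001 -1.   ]]
```

View pics/s4.png

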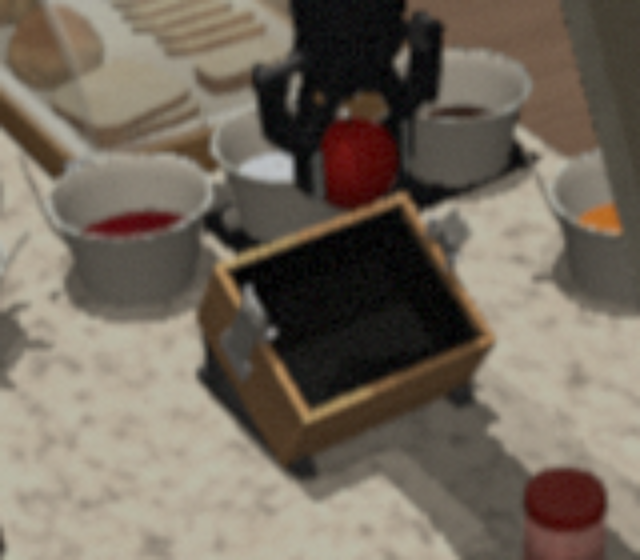

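View pics/t4.png

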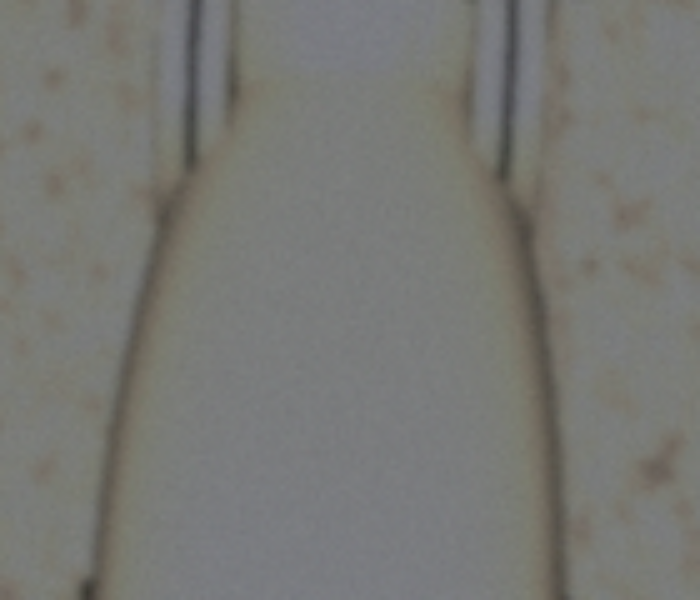

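The scene view shows the apple above the bin mouth. The arm hides the bin in the top view. I'll lower it in stages.

Emit:
drive_tool([
  {"tx": -0.001,"ty": -0.001,"tz": 0.04,"twist": 0},
  {"tx": 0,"ty": 0,"tz": 0.04,"twist": 0},
  {"tx": 0,"ty": 0,"tz": 0.02,"twist": 0},
  {"tx": 0,"ty": 0,"tz": 0,"twist": 0},
  {"tx": 0,"ty": 0,"tz": 0,"twist": 0},
])

```text
time_s: 9.48
tcp_pos: [634.4, -14.2, 103.7]
tool_rot: [[-1.0, -0.015, 0.002], [-0.015, 1.0, -0.0], [-0.002, -0.0, -1.0]]
wrist_force: [0.7, 0.1, -1.2]
finger_gap: 61.1
```

```bash
python3 -c "
from h import *
go([632,-14.8,60])"
```

```text
tool delta [ 2.494 -0.513 43.663] t 9.475 tcp [634.401 -14.249 103.667] j [-1.287 33.198 10.301 66.991  0.001 -2.138] F [ 0.75   0.108 -1.192] gap 61.126349698182935
[[-1.    -0.015  0.002]
 [-0.015  1.    -0.   ]
 [-0.002 -0.    -1.   ]]
```

Emit:
drive_tool([
  {"tx": 0.003,"ty": 0,"tz": 0.02,"twist": 0},
  {"tx": 0,"ty": 0,"tz": 0.015,"twist": 0},
  {"tx": 0,"ty": 0,"tz": 0.01,"twist": 0},
  {"tx": 0,"ty": 0,"tz": 0.004,"twist": 0},
  {"tx": 0,"ty": 0,"tz": 0,"twist": 0},
  {"tx": 0,"ty": 0,"tz": 0,"twist": 0},
])

```text
time_s: 10.22
tcp_pos: [631.3, -15.1, 53.9]
tool_rot: [[-1.0, -0.014, 0.001], [-0.014, 1.0, -0.0], [-0.001, -0.0, -1.0]]
wrist_force: [0.0, -0.0, -1.1]
finger_gap: 61.0
```

```bash
python3 -c "
from h import *
go([632,-14.8,41])"
```

```text
tool delta [-0.657  0.253 12.879] t 10.225 tcp [631.333 -15.061  53.879] j [-1.366 35.378  6.15  60.711 -0.001 -2.153] F [ 0.047 -0.029 -1.05 ] gap 60.998215727100934
[[-1.    -0.014  0.001]
 [-0.014  1.    -0.   ]
 [-0.001 -0.    -1.   ]]
```

Emit:
drive_tool([
  {"tx": 0,"ty": 0,"tz": 0.004,"twist": 0},
  {"tx": 0,"ty": 0,"tz": 0.003,"twist": 0},
  {"tx": 0,"ty": 0,"tz": 0,"twist": 0},
  {"tx": 0,"ty": 0,"tz": 0,"twist": 0},
])

```text
time_s: 10.72
tcp_pos: [630.8, -15.0, 46.3]
tool_rot: [[-1.0, -0.014, -0.0], [-0.014, 1.0, -0.0], [0.0, -0.0, -1.0]]
wrist_force: [0.5, 0.2, -1.7]
finger_gap: 61.0
```

Emit:
drive_tool([
  {"tx": 0,"ty": 0,"tz": 0.0025,"twist": 0},
  {"tx": 0,"ty": 0,"tz": 0,"twist": 0},
  {"tx": 0,"ty": 0,"tz": 0,"twist": 0},
])

```text
time_s: 11.1
tcp_pos: [631.1, -15.0, 44.4]
tool_rot: [[-1.0, -0.014, 0.001], [-0.014, 1.0, -0.0], [-0.001, -0.0, -1.0]]
wrist_force: [-0.6, -0.4, 2.5]
finger_gap: 61.3
```

The wrist force rose by about 4 N at TCP z 44, so the apple has touched the floor. I'll release it.

Emit:
drive_tool([
  {"tx": 0,"ty": 0,"tz": 0,"twist": 0},
  {"tx": 0,"ty": 0,"tz": 0,"twist": 0},
  {"tx": 0,"ty": 0,"tz": 0,"twist": 0},
  {"tx": 0,"ty": 0,"tz": 0,"twist": 0},
  {"tx": 0,"ty": 0,"tz": 0,"twist": 0},
  {"tx": 0,"ty": 0,"tz": 0,"twist": 0},
], grip=0.0854)

```text
time_s: 11.85
tcp_pos: [630.6, -13.5, 43.5]
tool_rot: [[-1.0, -0.015, -0.001], [-0.015, 1.0, 0.002], [0.001, 0.002, -1.0]]
wrist_force: [0.2, 5.6, 0.3]
finger_gap: 85.5
```

```bash
python3 -c "
from h import *
go([631,-14.8,240])
im=camera('scene');cv2.imwrite('pics/s5.png',cv2.resize(im[100:240,150:310,::-1],None,fx=4,fy=4))"
```

```text
tool delta [  -0.274   -0.836 -196.511] t 11.85 tcp [630.594 -13.525  43.492] j [-1.29  35.954  5.475 59.559  0.128 -2.156] F [0.181 5.581 0.266] gap 85.54986910810989
[[-1.    -0.015 -0.001]
 [-0.015  1.     0.002]
 [ 0.001  0.002 -1.   ]]
```

View pics/s5.png

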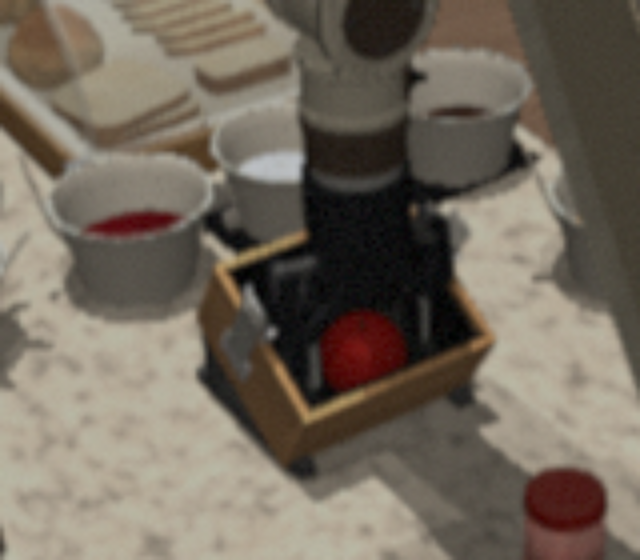

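The apple lies at the front wall. The side force looks like a finger knuckle touching the wall, so I'll narrow the fingers slightly before rising.

Emit:
drive_tool([
  {"tx": 0,"ty": 0,"tz": 0,"twist": 0},
  {"tx": 0,"ty": 0,"tz": 0,"twist": 0},
], grip=0.078)

```text
time_s: 12.15
tcp_pos: [630.8, -15.5, 43.7]
tool_rot: [[-1.0, -0.013, -0.0], [-0.013, 1.0, -0.001], [0.0, -0.001, -1.0]]
wrist_force: [-0.5, 0.5, 0.1]
finger_gap: 78.1
```

Emit:
drive_tool([
  {"tx": 0,"ty": 0,"tz": -0.01,"twist": 0},
  {"tx": 0,"ty": 0,"tz": -0.02,"twist": 0},
  {"tx": 0,"ty": 0,"tz": -0.03,"twist": 0},
  {"tx": 0,"ty": 0,"tz": -0.05,"twist": 0},
  {"tx": 0,"ty": 0,"tz": -0.06,"twist": 0},
  {"tx": 0,"ty": 0,"tz": -0.04,"twist": 0},
  {"tx": 0,"ty": 0,"tz": 0,"twist": 0},
  {"tx": 0,"ty": 0,"tz": 0,"twist": 0},
])

```text
time_s: 13.15
tcp_pos: [630.6, -15.2, 253.8]
tool_rot: [[-1.0, -0.013, -0.0], [-0.013, 1.0, -0.0], [0.0, -0.0, -1.0]]
wrist_force: [-0.4, 1.0, -0.9]
finger_gap: 78.1
```

```bash
python3 -c "
from h import *
go([631,-14.8,240])
im=camera('scene');cv2.imwrite('pics/s6.png',cv2.resize(im[130:240,180:310,::-1],None,fx=5,fy=5))"
```

```text
tool delta [-0.416  0.408 13.758] t 13.15 tcp [630.591 -15.212 253.758] j [-1.378 29.051 25.937 86.889 -0.007 -2.15 ] F [-0.424  0.981 -0.911] gap 78.10510377747558
[[-1.    -0.013 -0.   ]
 [-0.013  1.    -0.   ]
 [ 0.    -0.    -1.   ]]
```

View pics/s6.png

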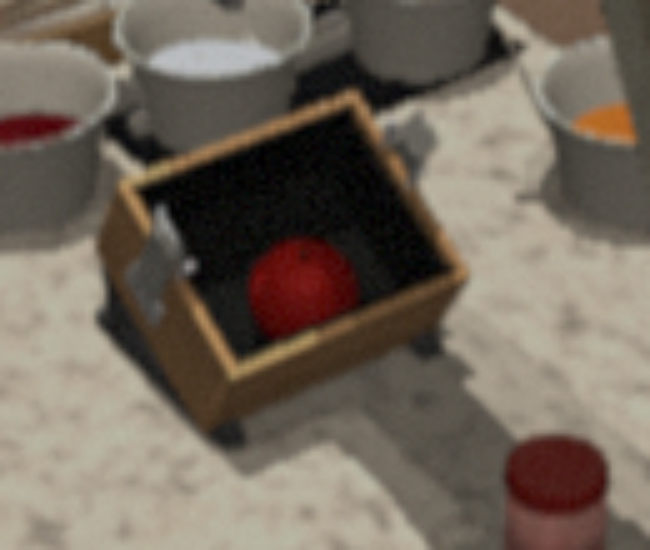

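Step 1 looks done: the apple is at rest in the bin at crop (302,288). My rows can't turn the wrist, so I'll briefly test what the arm does at its reach limit, since the bar needs a 30° tilt.

Emit:
drive_tool([
  {"tx": -0.06,"ty": 0,"tz": 0,"twist": 0},
  {"tx": -0.06,"ty": 0,"tz": 0,"twist": 0},
  {"tx": -0.06,"ty": 0,"tz": 0,"twist": 0},
  {"tx": 0,"ty": 0,"tz": 0,"twist": 0},
], grip=0.0854)

```text
time_s: 13.7
tcp_pos: [779.0, -12.6, 234.1]
tool_rot: [[-1.0, -0.014, -0.0], [-0.014, 1.0, -0.0], [0.0, -0.0, -1.0]]
wrist_force: [-0.5, 0.2, -1.4]
finger_gap: 85.6
```

Emit:
drive_tool([
  {"tx": -0.06,"ty": 0,"tz": 0,"twist": 0},
  {"tx": -0.06,"ty": 0,"tz": 0,"twist": 0},
  {"tx": 0,"ty": 0,"tz": 0,"twist": 0},
])

```text
time_s: 14.08
tcp_pos: [827.8, -10.0, 214.6]
tool_rot: [[-0.996, -0.014, 0.091], [-0.014, 1.0, -0.001], [-0.091, -0.003, -0.996]]
wrist_force: [-0.3, -0.1, -0.3]
finger_gap: 85.5
```

```bash
python3 -c "
from h import *
go([631,-14.8,240])"
```

```text
tool delta [193.697  -2.139 -43.236] t 14.075 tcp [827.791 -10.031 214.641] j [ -0.69   57.375  72.704 100.083  -0.011  -1.482] F [-0.273 -0.127 -0.293] gap 85.48315167768165
[[-0.996 -0.014  0.091]
 [-0.014  1.    -0.001]
 [-0.091 -0.003 -0.996]]
```

At its reach limit the tool tips in the right direction (5° so far). I'll retreat and check whether the tilt persists.

Emit:
drive_tool([
  {"tx": 0.05,"ty": 0,"tz": 0,"twist": 0},
  {"tx": 0.06,"ty": 0,"tz": 0,"twist": 0},
  {"tx": 0.06,"ty": 0,"tz": 0,"twist": 0},
  {"tx": 0,"ty": 0,"tz": 0,"twist": 0},
])

```text
time_s: 14.58
tcp_pos: [684.6, -12.2, 201.1]
tool_rot: [[-0.997, -0.013, 0.074], [-0.013, 1.0, -0.001], [-0.073, -0.002, -0.997]]
wrist_force: [0.8, -0.1, -0.2]
finger_gap: 85.6
```

```bash
python3 -c "
from h import *
go([462,-227.3,130])"
```

```text
tool delta [ 230.058 -211.998   54.768] t 14.575 tcp [684.561 -12.169 201.094] j [-1.025 32.73  24.106 77.16   0.015 -1.793] F [ 0.782 -0.119 -0.168] gap 85.64743378544513
[[-0.997 -0.013  0.074]
 [-0.013  1.    -0.001]
 [-0.073 -0.002 -0.997]]
```

Emit:
drive_tool([
  {"tx": 0,"ty": 0,"tz": 0,"twist": 10.7},
  {"tx": 0,"ty": 0,"tz": 0,"twist": 10.7},
  {"tx": 0,"ty": 0,"tz": 0,"twist": 10.7},
  {"tx": 0,"ty": 0,"tz": 0,"twist": 10.7},
  {"tx": 0,"ty": 0,"tz": 0,"twist": 10.7},
  {"tx": 0,"ty": 0,"tz": 0,"twist": 10.7},
  {"tx": 0,"ty": 0,"tz": 0,"twist": 10.6},
])

```text
time_s: 15.45
tcp_pos: [698.7, -12.3, 209.0]
tool_rot: [[-0.268, 0.958, 0.098], [0.963, 0.269, -0.001], [-0.028, 0.094, -0.995]]
wrist_force: [-0.3, 0.8, -0.3]
finger_gap: 85.5
```

```bash
python3 - <<'E'
from h import *
go([462,-227.3,130])
a=np.radians(106);c=np.array([462,-227.3,0]);ex=np.array([np.sin(a),-np.cos(a),0]);ey=np.array([np.cos(a),np.sin(a),0])
for n,f,x,y,w,h in(("scene","pics/scene0.png",300,170,70,60),("top","pics/top0.png",300,190,90,55)):
    im=cv2.imread(f);k=6;im=cv2.resize(im[y:y+h,x:x+w],None,fx=k,fy=k,interpolation=cv2.INTER_CUBIC)
    for L,W,z,col in((81.5,11,20,(0,255,0)),(30,11,45,(255,255,0)),(75.5,11,0,(255,0,255))):
        P=[c+ex*W*i+ey*L*j+[0,0,z] for i,j in((1,1),(1,-1),(-1,-1),(-1,1))]
        q=((proj(n,P)+.5-[x,y])*k).astype(int);cv2.polylines(im,[q.reshape(-1,1,2)],True,col,1)
    cv2.imwrite(f"pics/o_{n}.png",im)
E
```

```text
tool delta [-141.439 -292.243   55.676] t 15.45 tcp [698.702 -12.256 208.989] j [-1.012 33.156 25.862 77.071  0.017 73.358] F [-0.284  0.797 -0.312] gap 85.45179383367015
[[-0.268  0.958  0.098]
 [ 0.963  0.269 -0.001]
 [-0.028  0.094 -0.995]]
```

View pics/o_scene.png

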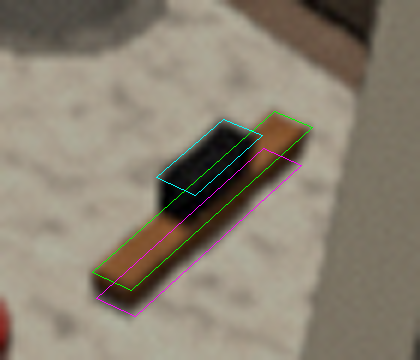

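View pics/o_top.png

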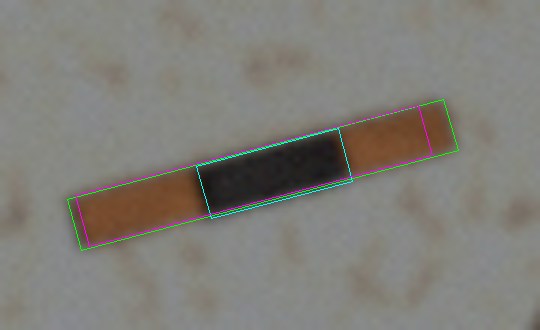

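The model overlay fits the bar in both views to within about a pixel. Next I move over it.

Emit:
drive_tool([
  {"tx": -0.0236,"ty": -0.049,"tz": 0.009,"twist": 0},
  {"tx": -0.0236,"ty": -0.049,"tz": 0.009,"twist": 0},
  {"tx": -0.0236,"ty": -0.049,"tz": 0.009,"twist": 0},
  {"tx": -0.0236,"ty": -0.049,"tz": 0.009,"twist": 0},
  {"tx": -0.0236,"ty": -0.049,"tz": 0.009,"twist": 0},
  {"tx": -0.0236,"ty": -0.049,"tz": 0.009,"twist": 0},
  {"tx": 0,"ty": 0,"tz": 0,"twist": 0},
  {"tx": 0,"ty": 0,"tz": 0,"twist": 0},
])

```text
time_s: 16.45
tcp_pos: [462.3, -229.8, 131.5]
tool_rot: [[-0.273, 0.957, 0.099], [0.961, 0.275, -0.002], [-0.03, 0.094, -0.995]]
wrist_force: [0.3, -0.7, 0.6]
finger_gap: 85.6
```

```bash
python3 - <<'E'
from h import *
go([463.5,-227.3,60])
E
```

```text
tool delta [ 4.139 -4.885 71.307] t 16.45 tcp [ 462.257 -229.762  131.541] j [-27.916  15.657 -13.075  56.185   2.528  46.249] F [ 0.273 -0.741  0.558] gap 85.60689643368346
[[-0.273  0.957  0.099]
 [ 0.961  0.275 -0.002]
 [-0.03   0.094 -0.995]]
```

Emit:
drive_tool([
  {"tx": 0.004,"ty": -0.005,"tz": 0.03,"twist": 0},
  {"tx": 0,"ty": 0,"tz": 0.03,"twist": 0},
  {"tx": 0,"ty": 0,"tz": 0.011,"twist": 0},
  {"tx": 0,"ty": 0,"tz": 0,"twist": 0},
  {"tx": 0,"ty": 0,"tz": 0,"twist": 0},
])

```text
time_s: 17.08
tcp_pos: [463.7, -227.1, 59.8]
tool_rot: [[-0.275, 0.957, 0.098], [0.961, 0.276, -0.002], [-0.029, 0.094, -0.995]]
wrist_force: [-0.3, 0.3, 0.3]
finger_gap: 85.1
```

```bash
python3 - <<'E'
from h import *
go([463.8,-227.3,16])
im=camera('scene');cv2.imwrite('pics/s7.png',cv2.resize(im[130:250,280:380,::-1],None,fx=5,fy=5))
E
```

```text
tool delta [ 1.102 -4.074 43.602] t 17.075 tcp [ 463.725 -227.135   59.805] j [-27.556  20.352 -18.696  45.902   2.484  46.521] F [-0.301  0.344  0.341] gap 85.1116610254308
[[-0.275  0.957  0.098]
 [ 0.961  0.276 -0.002]
 [-0.029  0.094 -0.995]]
```

View pics/s7.png

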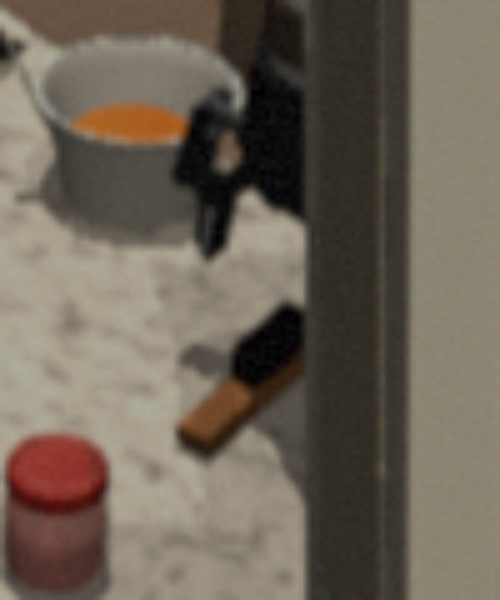

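The near finger is just behind the bar and nothing is in the way. I'll descend and grip.

Emit:
drive_tool([
  {"tx": 0.001,"ty": -0.004,"tz": 0.02,"twist": 0},
  {"tx": 0,"ty": 0,"tz": 0.016,"twist": 0},
  {"tx": 0,"ty": 0,"tz": 0.0065,"twist": 0},
  {"tx": 0,"ty": 0,"tz": 0,"twist": 0},
  {"tx": 0,"ty": 0,"tz": 0,"twist": 0},
])

```text
time_s: 17.75
tcp_pos: [463.0, -227.5, 16.7]
tool_rot: [[-0.274, 0.957, 0.097], [0.961, 0.276, -0.002], [-0.029, 0.093, -0.995]]
wrist_force: [0.0, 0.3, -0.2]
finger_gap: 85.2
```

```bash
python3 - <<'E'
from h import *
go([463.8,-227.3,16])
E
```

```text
tool delta [-0.014  0.725  0.731] t 17.75 tcp [ 463.032 -227.485   16.66 ] j [-27.626  23.812 -21.426  39.762   2.484  46.495] F [ 0.04   0.285 -0.242] gap 85.17406152866025
[[-0.274  0.957  0.097]
 [ 0.961  0.276 -0.002]
 [-0.029  0.093 -0.995]]
```

Emit:
drive_tool([
  {"tx": 0,"ty": 0,"tz": 0,"twist": 0},
  {"tx": 0,"ty": 0,"tz": 0,"twist": 0},
  {"tx": 0,"ty": 0,"tz": 0,"twist": 0},
  {"tx": 0,"ty": 0,"tz": 0,"twist": 0},
  {"tx": 0,"ty": 0,"tz": 0,"twist": 0},
  {"tx": 0,"ty": 0,"tz": 0,"twist": 0},
  {"tx": 0,"ty": 0,"tz": 0,"twist": 0},
], grip=0.01)

```text
time_s: 18.62
tcp_pos: [462.6, -227.2, 16.1]
tool_rot: [[-0.274, 0.957, 0.096], [0.961, 0.276, -0.002], [-0.028, 0.092, -0.995]]
wrist_force: [-1.5, 1.1, 5.6]
finger_gap: 21.0
```

Emit:
drive_tool([
  {"tx": 0,"ty": 0,"tz": -0.02,"twist": 0},
  {"tx": 0,"ty": 0,"tz": -0.06,"twist": 0},
  {"tx": 0,"ty": 0,"tz": -0.06,"twist": 0},
  {"tx": 0,"ty": 0,"tz": -0.06,"twist": 0},
  {"tx": 0,"ty": 0,"tz": -0.06,"twist": 0},
  {"tx": 0,"ty": 0,"tz": -0.02,"twist": 0},
  {"tx": 0,"ty": 0,"tz": 0,"twist": 0},
])

```text
time_s: 19.5
tcp_pos: [436.1, -227.2, 295.8]
tool_rot: [[-0.274, 0.957, 0.099], [0.961, 0.275, -0.003], [-0.03, 0.094, -0.995]]
wrist_force: [-1.1, -0.3, -1.1]
finger_gap: 21.2
```

```bash
python3 - <<'E'
from h import *
go([750,10,330])
im=camera('scene');cv2.imwrite('pics/s8.png',im[:,:,::-1])
im=camera('top');cv2.imwrite('pics/t8.png',im[:,:,::-1])
E
```

```text
tool delta [141.069 368.863  -3.795] t 19.5 tcp [ 436.108 -227.224  295.781] j [-29.127   7.666   1.985  79.289   2.603  45.007] F [-1.107 -0.274 -1.137] gap 21.19465380230734
[[-0.274  0.957  0.099]
 [ 0.961  0.275 -0.003]
 [-0.03   0.094 -0.995]]
```

View pics/s8.png

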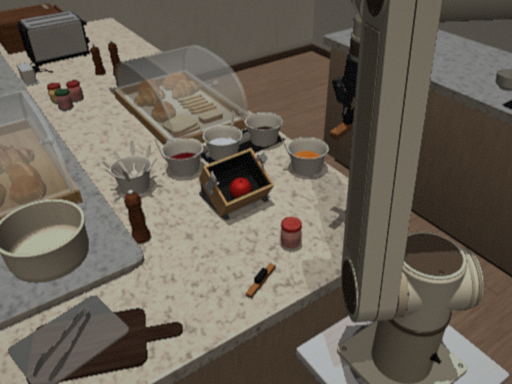

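View pics/t8.png

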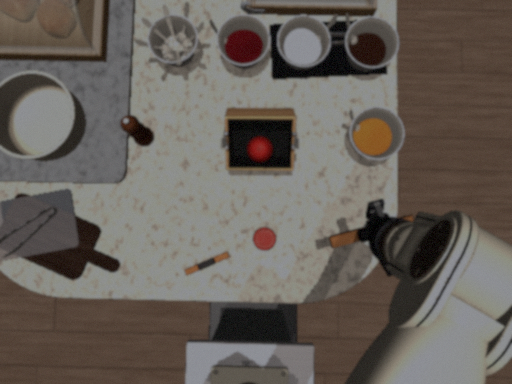

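The bar is held and lifted, and the apple sits in the bin at top (260,149). Next I go to the far side on the bin's azimuth and turn the jaws to align.

Emit:
drive_tool([
  {"tx": 0.0202,"ty": 0.0527,"tz": 0,"twist": 0},
  {"tx": 0.0202,"ty": 0.0527,"tz": 0,"twist": 0},
  {"tx": 0.0202,"ty": 0.0527,"tz": 0,"twist": 0},
  {"tx": 0.0202,"ty": 0.0527,"tz": 0,"twist": 0},
  {"tx": 0.0202,"ty": 0.0527,"tz": 0,"twist": 0},
  {"tx": 0.0202,"ty": 0.0527,"tz": -0.005,"twist": 0},
  {"tx": 0.0202,"ty": 0.0527,"tz": -0.005,"twist": 0},
  {"tx": 0,"ty": 0,"tz": 0,"twist": 7.5},
  {"tx": 0,"ty": 0,"tz": 0,"twist": 7.5},
  {"tx": 0,"ty": 0,"tz": 0,"twist": 0},
])

```text
time_s: 20.85
tcp_pos: [742.5, 4.8, 329.9]
tool_rot: [[-0.019, 0.996, 0.09], [1.0, 0.019, -0.001], [-0.003, 0.09, -0.996]]
wrist_force: [-0.9, -0.6, -1.4]
finger_gap: 21.1
```

```bash
python3 - <<'E'
from h import *
go([750,10,330])
for b in [onz("top",(260,149),59)]: print(b)
im=cv2.imread('pics/t8.png');c=im[130:170,240:285].astype(int);m=((c[...,2]>50)&(c[...,1]<.45*c[...,2])).astype(np.uint8)
mo=cv2.moments(m,True);u=(240+mo['m10']/mo['m00'],130+mo['m01']/mo['m00']);print(u,onz("top",u,59),bin_R(.0125).T@(onz("top",u,59)-[672.4,-14.3,36]))
E
```

```text
tool delta [5.022 7.62  0.545] t 20.85 tcp [742.458   4.834 329.872] j [  0.42   43.207  61.876 103.499  -0.114  89.319] F [-0.9   -0.597 -1.419] gap 21.072602714728692
[[-0.019  0.996  0.09 ]
 [ 1.     0.019 -0.001]
 [-0.003  0.09  -0.996]]
[627.182 -14.973  59.   ]
(259.29191321499013, 148.3629191321499) [628.726 -13.203  59.   ] [-26.308   1.643  41.747]
```

Emit:
drive_tool([
  {"tx": 0,"ty": 0.05,"tz": 0,"twist": 0},
  {"tx": 0,"ty": 0.05,"tz": 0,"twist": 0},
  {"tx": 0,"ty": 0.05,"tz": 0,"twist": 0},
  {"tx": 0,"ty": 0,"tz": 0,"twist": 0},
])

```text
time_s: 21.35
tcp_pos: [818.0, 6.3, 300.4]
tool_rot: [[-0.018, 0.984, 0.176], [1.0, 0.019, -0.001], [-0.004, 0.176, -0.984]]
wrist_force: [-0.6, -0.8, -1.7]
finger_gap: 21.2
```

```bash
python3 - <<'E'
from h import *
go([750,10,330])
E
```

```text
tool delta [  4.818 -61.626 -41.032] t 21.35 tcp [817.954   6.317 300.449] j [  0.49   51.38   72.812 101.314  -0.127  89.4  ] F [-0.591 -0.848 -1.704] gap 21.2311866090518
[[-0.018  0.984  0.176]
 [ 1.     0.019 -0.001]
 [-0.004  0.176 -0.984]]
```

Emit:
drive_tool([
  {"tx": 0,"ty": 0.055,"tz": -0.02,"twist": 0},
  {"tx": 0,"ty": 0.055,"tz": -0.02,"twist": 0},
  {"tx": 0,"ty": 0.055,"tz": -0.02,"twist": 0},
  {"tx": 0,"ty": 0,"tz": 0,"twist": 0},
])

```text
time_s: 21.85
tcp_pos: [860.6, 8.3, 334.2]
tool_rot: [[-0.017, 0.95, 0.311], [1.0, 0.018, 0.001], [-0.005, 0.311, -0.95]]
wrist_force: [-0.6, 0.9, -1.5]
finger_gap: 21.3
```

```bash
python3 - <<'E'
from h import *
go([750,10,330])
im=camera('scene');cv2.imwrite('pics/s9.png',im[:,:,::-1])
E
```

```text
tool delta [   3.572 -106.405  -30.433] t 21.85 tcp [860.635   8.329 334.237] j [ 0.609 49.957 73.057 94.952 -0.154 89.565] F [-0.575  0.926 -1.453] gap 21.30754426477988
[[-0.017  0.95   0.311]
 [ 1.     0.018  0.001]
 [-0.005  0.311 -0.95 ]]
```

View pics/s9.png

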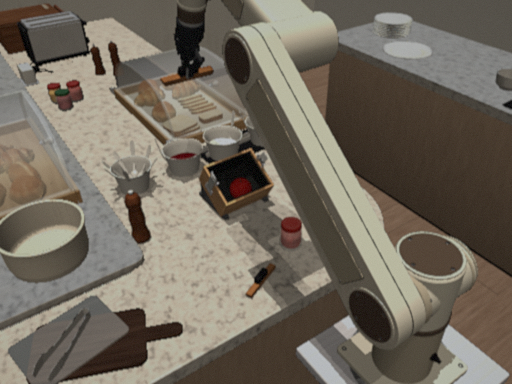

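18° of tilt so far. Elbow joint 3 is near its limit, so I'll use gentler steps.

Emit:
drive_tool([
  {"tx": 0,"ty": 0.025,"tz": -0.015,"twist": 0},
  {"tx": 0,"ty": 0.025,"tz": -0.015,"twist": 0},
  {"tx": 0,"ty": 0.025,"tz": -0.015,"twist": 0},
])

```text
time_s: 22.28
tcp_pos: [867.9, 9.0, 366.8]
tool_rot: [[-0.017, 0.929, 0.37], [1.0, 0.017, 0.001], [-0.005, 0.37, -0.929]]
wrist_force: [0.1, -0.8, -1.1]
finger_gap: 21.0
```

```bash
python3 - <<'E'
from h import *
go([750,10,330])
E
```

```text
tool delta [   3.121 -123.161   -9.397] t 22.275 tcp [867.945   9.033 366.804] j [ 0.656 48.056 73.046 93.298 -0.171 89.613] F [ 0.115 -0.792 -1.066] gap 20.98785528122931
[[-0.017  0.929  0.37 ]
 [ 1.     0.017  0.001]
 [-0.005  0.37  -0.929]]
```

Emit:
drive_tool([
  {"tx": 0,"ty": 0.028,"tz": -0.004,"twist": 0},
  {"tx": 0,"ty": 0.028,"tz": -0.004,"twist": 0},
  {"tx": 0,"ty": 0.028,"tz": -0.004,"twist": 0},
  {"tx": 0,"ty": 0.028,"tz": -0.004,"twist": 0},
])

```text
time_s: 22.78
tcp_pos: [900.0, 10.1, 378.7]
tool_rot: [[-0.016, 0.895, 0.446], [1.0, 0.017, 0.002], [-0.006, 0.446, -0.895]]
wrist_force: [0.2, 0.9, -1.0]
finger_gap: 21.1
```

```bash
python3 - <<'E'
from h import *
go([750,10,330])
E
```

```text
tool delta [   2.606 -155.965  -23.301] t 22.775 tcp [900.023  10.13  378.663] j [ 0.71  48.189 73.006 88.35  -0.192 89.649] F [ 0.177  0.89  -1.028] gap 21.12037605960546
[[-0.016  0.895  0.446]
 [ 1.     0.017  0.002]
 [-0.006  0.446 -0.895]]
```

Emit:
drive_tool([
  {"tx": 0,"ty": 0.028,"tz": -0.004,"twist": 0},
  {"tx": 0,"ty": 0.028,"tz": -0.004,"twist": 0},
  {"tx": 0,"ty": 0,"tz": 0,"twist": 0},
])

```text
time_s: 23.15
tcp_pos: [913.7, 10.6, 389.8]
tool_rot: [[-0.016, 0.875, 0.484], [1.0, 0.017, 0.003], [-0.006, 0.484, -0.875]]
wrist_force: [0.1, -0.0, -1.5]
finger_gap: 21.1
```

```bash
python3 - <<'E'
from h import *
go([750,10,330])
R=get_obs()['tool_rot'];print(np.degrees(np.arctan2(R[0,2],-R[2,2])))
E
```

```text
tool delta [   2.384 -172.148  -26.961] t 23.15 tcp [913.679  10.632 389.799] j [ 0.735 47.973 73.039 86.097 -0.204 89.663] F [ 0.135 -0.003 -1.481] gap 21.131258880858557
[[-0.016  0.875  0.484]
 [ 1.     0.017  0.003]
 [-0.006  0.484 -0.875]]
28.969332367659142
```

Emit:
drive_tool([
  {"tx": 0,"ty": 0.028,"tz": -0.004,"twist": 0},
  {"tx": 0,"ty": 0,"tz": 0,"twist": 0},
])

```text
time_s: 23.4
tcp_pos: [920.2, 10.9, 395.5]
tool_rot: [[-0.016, 0.864, 0.503], [1.0, 0.017, 0.003], [-0.006, 0.503, -0.864]]
wrist_force: [-0.3, 0.3, -0.8]
finger_gap: 21.1
```

```bash
cat >> h.py <<'E'
def binp(p,c=(671.7,-14.4,36),yaw=.0125): return np.array(c)+bin_R(yaw)@np.array(p,float)
def st():
    R=get_obs()['tool_rot'];B=bin_R(.0125).T@R;print("tilt",np.degrees(np.arctan2(R[0,2],-R[2,2])),"y az",np.degrees(np.arctan2(R[1,1],R[0,1])));print("tool in bin\n",B,"\n tcp in bin",bin_R(.0125).T@(get_obs()['tcp_pos']-[671.7,-14.4,36]))
E
python3 - <<'E'
from h import *
go(binp([14,0,180]));st()
E
```

```text
tool delta [ -19.777 -381.386    5.7  ] t 23.4 tcp [920.219  10.886 395.506] j [ 0.747 47.858 73.036 84.982 -0.211 89.669] F [-0.264  0.316 -0.789] gap 21.093698037981717
[[-0.016  0.864  0.503]
 [ 1.     0.017  0.003]
 [-0.006  0.503 -0.864]]
tilt 30.196820782988315 y az 1.130096441776259
tool in bin
 [[-0.006  1.     0.003]
 [ 1.     0.006 -0.003]
 [-0.003  0.003 -1.   ]] 
 tcp in bin [395.233  22.177 186.933]
```

Tilt is 30.2° and the tool is aligned with the bin to better than 0.5°. I'll bring the bar back above the mouth.

Emit:
drive_tool([
  {"tx": 0,"ty": -0.03,"tz": 0,"twist": 0},
  {"tx": -0.003,"ty": -0.05,"tz": 0,"twist": 0},
  {"tx": -0.003,"ty": -0.05,"tz": 0,"twist": 0},
  {"tx": -0.003,"ty": -0.05,"tz": 0,"twist": 0},
  {"tx": -0.003,"ty": -0.05,"tz": 0,"twist": 0},
  {"tx": -0.003,"ty": -0.05,"tz": 0,"twist": 0},
  {"tx": -0.003,"ty": -0.05,"tz": 0,"twist": 0},
  {"tx": -0.002,"ty": -0.05,"tz": 0,"twist": 0},
  {"tx": 0,"ty": 0,"tz": 0,"twist": 0},
  {"tx": 0,"ty": 0,"tz": 0,"twist": 0},
])

```text
time_s: 24.65
tcp_pos: [605.2, -15.0, 213.0]
tool_rot: [[-0.016, 0.863, 0.504], [1.0, 0.017, 0.003], [-0.006, 0.504, -0.864]]
wrist_force: [0.8, -0.2, -0.2]
finger_gap: 21.2
```

```bash
python3 - <<'E'
from h import *
go(binp([14,0,140]));st()
im=camera('scene');cv2.imwrite('pics/s10.png',im[:,:,::-1])
E
```

```text
tool delta [  0.037 -17.128  46.51 ] t 24.65 tcp [605.164 -14.997 213.044] j [ -2.005   5.595 -21.143  32.999   1.168  87.295] F [ 0.825 -0.22  -0.218] gap 21.238824200138406
[[-0.016  0.863  0.504]
 [ 1.     0.017  0.003]
 [-0.006  0.504 -0.864]]
tilt 30.28261371568474 y az 1.1269965082467002
tool in bin
 [[-0.006  1.     0.005]
 [ 1.     0.006 -0.004]
 [-0.004  0.005 -1.   ]] 
 tcp in bin [ 30.898   0.235 186.593]
```

View pics/s10.png

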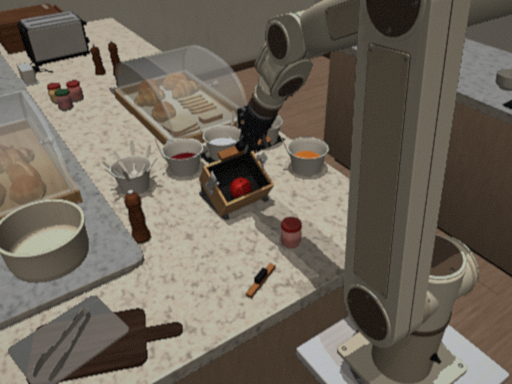

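Emit:
drive_tool([
  {"tx": 0,"ty": -0.017,"tz": 0.012,"twist": 0},
  {"tx": 0,"ty": 0,"tz": 0.02,"twist": 0},
  {"tx": 0,"ty": 0,"tz": 0.01,"twist": 0},
  {"tx": 0,"ty": 0,"tz": 0,"twist": 0},
  {"tx": 0,"ty": 0,"tz": 0,"twist": 0},
])

```text
time_s: 25.32
tcp_pos: [611.7, -15.1, 167.9]
tool_rot: [[-0.016, 0.864, 0.503], [1.0, 0.017, 0.003], [-0.006, 0.503, -0.864]]
wrist_force: [-0.2, 0.4, -0.8]
finger_gap: 21.1
```

```bash
python3 - <<'E'
from h import *
go(binp([14,0,140]));st()
o=get_obs();im=camera('scene')[:,:,::-1].copy();x,y,w,h=185,120,110,100;k=7
im=cv2.resize(im[y:y+h,x:x+w],None,fx=k,fy=k,interpolation=cv2.INTER_CUBIC);cv2.imwrite('pics/s11r.png',im)
def poly(P,col):
    q=((proj("scene",P)+.5-[x,y])*k).astype(int);cv2.polylines(im,[q.reshape(-1,1,2)],True,col,1)
R=o['tool_rot'];t=o['tcp_pos'];ex=-R[:,1];ey=R[:,0];ez=-R[:,2];c=t-16*ez
for L,W,z,col in((81.5,11,20,(0,255,0)),(30,11,45,(255,255,0)),(75.5,11,0,(255,0,255))):
    poly([c+ex*W*i+ey*L*j+ez*z for i,j in((1,1),(1,-1),(-1,-1),(-1,1))],col)
poly([binp([67*i,82*j,79]) for i,j in((1,1),(1,-1),(-1,-1),(-1,1))],(0,0,255))
poly([binp([x_,88,119]) for x_ in(2,26)],(0,255,255));poly([binp([x_,-88,119]) for x_ in(2,26)],(0,255,255))
cv2.imwrite('pics/s11.png',im)
E
```

```text
tool delta [-0.066  0.036  4.2  ] t 25.325 tcp [611.683 -15.07  167.855] j [ -1.99    9.078 -24.547  26.18    1.166  87.299] F [-0.196  0.443 -0.765] gap 21.128717715475425
[[-0.016  0.864  0.503]
 [ 1.     0.017  0.003]
 [-0.006  0.503 -0.864]]
tilt 30.215667880762098 y az 1.1352351903284912
tool in bin
 [[-0.006  1.     0.004]
 [ 1.     0.006 -0.003]
 [-0.003  0.004 -1.   ]] 
 tcp in bin [ 13.948   0.08  144.2  ]
```

View pics/s11.png

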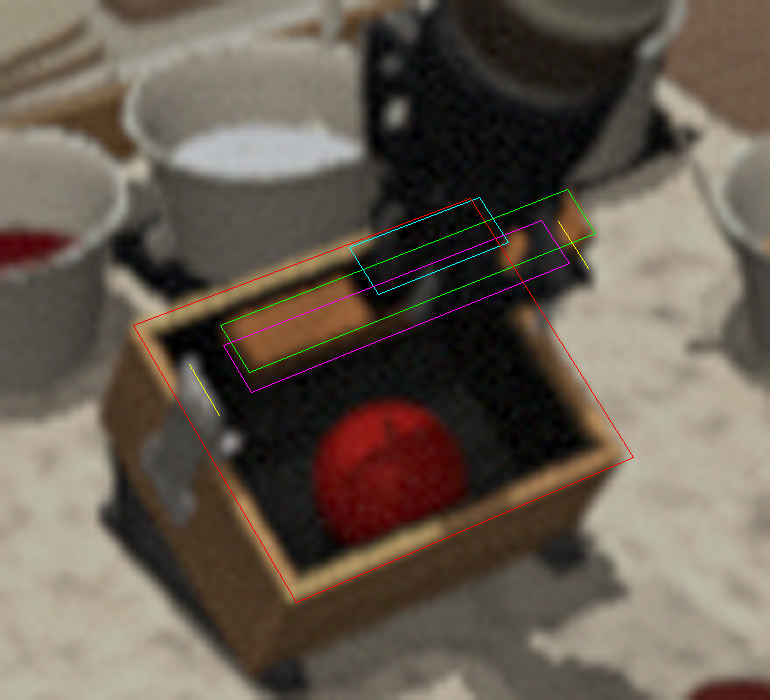

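View pics/s11r.png

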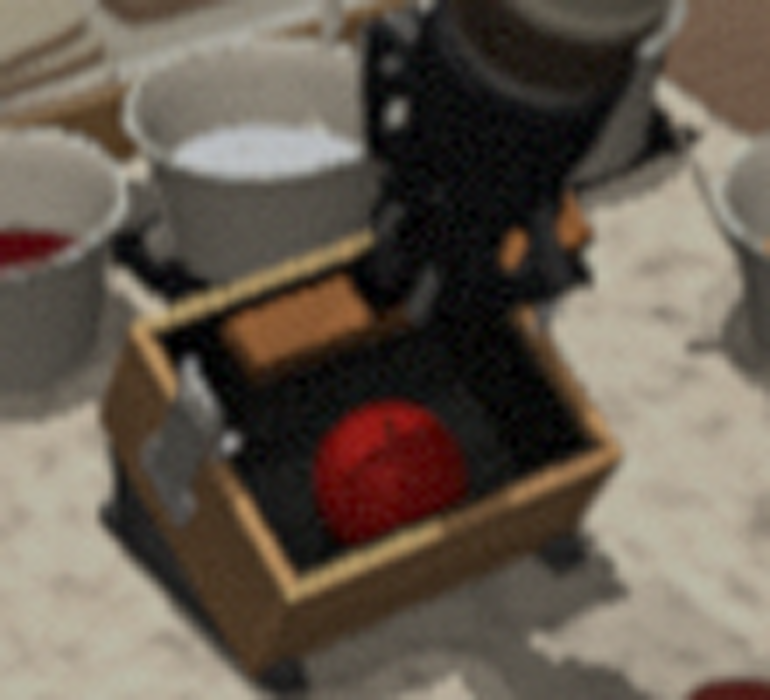

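The bar end is well aligned with the clips. The overlay suggests the bin is about 1 mm farther out than assumed, so I'll shift by that much. Then I lower to just above the clips.

Emit:
drive_tool([
  {"tx": 0,"ty": 0.001,"tz": 0.012,"twist": 0},
  {"tx": 0,"ty": 0,"tz": 0.009,"twist": 0},
  {"tx": 0,"ty": 0,"tz": 0,"twist": 0},
  {"tx": 0,"ty": 0,"tz": 0,"twist": 0},
])

```text
time_s: 25.88
tcp_pos: [622.1, -15.0, 148.9]
tool_rot: [[-0.016, 0.865, 0.501], [1.0, 0.017, 0.003], [-0.006, 0.501, -0.865]]
wrist_force: [0.1, 0.3, -0.5]
finger_gap: 21.4
```

```bash
cat >> h.py <<'E'
def fb():
    o=get_obs();B=bin_R(.0125).T;print("F bin",B@o['wrist_force'],"M bin",B@o['torque'],"tcp bin",B@(o['tcp_pos']-[672.5,-14.2,36]),"t",o['time_s'])
E
python3 - <<'E'
from h import *
fb()
im=camera('scene')[:,:,::-1];x,y,w,h=185,120,110,100;k=7
cv2.imwrite('pics/s12.png',cv2.resize(im[y:y+h,x:x+w],None,fx=k,fy=k,interpolation=cv2.INTER_CUBIC))
E
```

```text
F bin [-0.15   0.309 -0.452] M bin [0.06  0.625 0.041] tcp bin [ 12.782  -0.196 122.954] t 25.875
```

View pics/s12.png

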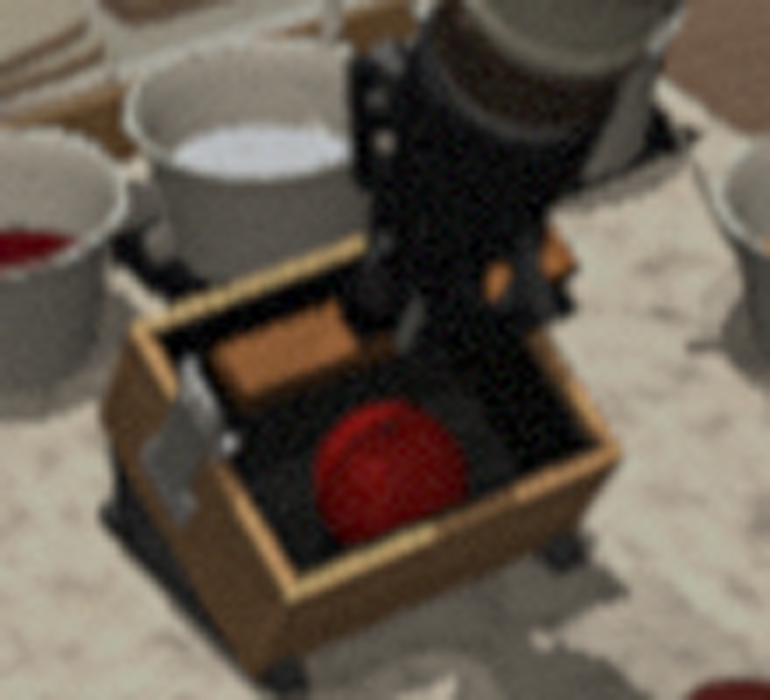

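Emit:
drive_tool([
  {"tx": 0,"ty": 0.0012,"tz": 0.004,"twist": 0},
  {"tx": 0,"ty": 0,"tz": 0.003,"twist": 0},
  {"tx": 0,"ty": 0,"tz": 0,"twist": 0},
])

```text
time_s: 26.3
tcp_pos: [627.1, -14.6, 144.0]
tool_rot: [[-0.017, 0.864, 0.503], [1.0, 0.017, 0.004], [-0.006, 0.502, -0.865]]
wrist_force: [0.3, 1.2, 0.0]
finger_gap: 21.5
```

```bash
python3 -c "
from h import *
fb()"
```

```text
F bin [ 0.314  1.211 -0.139] M bin [0.307 0.516 0.036] tcp bin [ 14.672   0.189 116.183] t 26.3
```

Emit:
drive_tool([
  {"tx": 0.0004,"ty": -0.0005,"tz": 0.003,"twist": 0},
  {"tx": 0,"ty": 0,"tz": 0.002,"twist": 0},
  {"tx": 0,"ty": 0,"tz": 0,"twist": 0},
])

```text
time_s: 26.68
tcp_pos: [629.0, -14.1, 139.4]
tool_rot: [[-0.017, 0.864, 0.502], [1.0, 0.017, 0.004], [-0.006, 0.502, -0.865]]
wrist_force: [-1.8, 3.7, 2.4]
finger_gap: 20.8
```

```bash
python3 -c "
from h import *
fb()"
```

```text
F bin [-0.303  3.716  2.965] M bin [ 0.485  0.56  -0.02 ] tcp bin [ 14.089   0.602 111.307] t 26.675
```

The rising +y force shows the right end touching first, so I'll shift about 1.5 mm in +y and continue.

Emit:
drive_tool([
  {"tx": 0.0015,"ty": 0,"tz": 0.001,"twist": 0},
  {"tx": 0,"ty": 0,"tz": 0.002,"twist": 0},
  {"tx": 0,"ty": 0,"tz": 0,"twist": 0},
])

```text
time_s: 27.05
tcp_pos: [630.5, -12.9, 136.7]
tool_rot: [[-0.016, 0.865, 0.502], [1.0, 0.017, 0.003], [-0.006, 0.502, -0.865]]
wrist_force: [-3.2, 3.9, 4.2]
finger_gap: 20.8
```

```bash
python3 -c "
from h import *
fb()
im=camera('scene')[:,:,::-1];x,y,w,h=185,120,110,100;k=7
cv2.imwrite('pics/s13.png',cv2.resize(im[y:y+h,x:x+w],None,fx=k,fy=k,interpolation=cv2.INTER_CUBIC))"
```

```text
F bin [-0.589  3.968  5.218] M bin [0.324 0.484 0.028] tcp bin [ 13.948   1.808 108.202] t 27.05
```

View pics/s13.png

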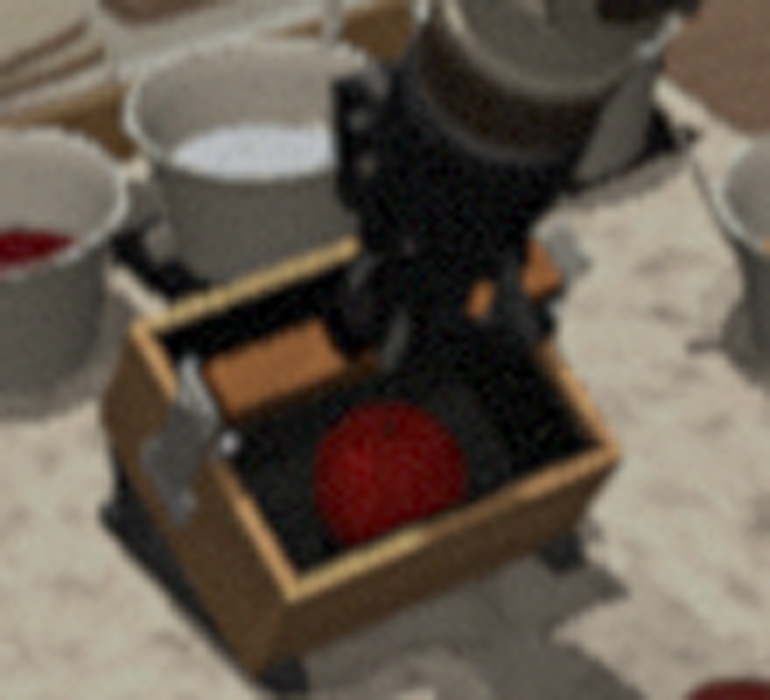

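Both ends are at the clips, about 13 mm above the seat, so I'll keep pushing with a small +y correction.

Emit:
drive_tool([
  {"tx": 0.001,"ty": 0,"tz": 0.003,"twist": 0},
  {"tx": 0,"ty": 0,"tz": 0.003,"twist": 0},
  {"tx": 0,"ty": 0,"tz": 0,"twist": 0},
])

```text
time_s: 27.48
tcp_pos: [633.6, -12.4, 131.2]
tool_rot: [[-0.016, 0.865, 0.502], [1.0, 0.017, 0.002], [-0.006, 0.502, -0.865]]
wrist_force: [0.2, 2.0, 2.2]
finger_gap: 21.3
```

```bash
python3 -c "
from h import *
fb()"
```

```text
F bin [1.268 2.024 1.763] M bin [0.225 0.34  0.044] tcp bin [ 13.92    2.244 101.936] t 27.475
```

Emit:
drive_tool([
  {"tx": 0,"ty": 0,"tz": 0.003,"twist": 0},
  {"tx": 0,"ty": 0,"tz": 0.002,"twist": 0},
  {"tx": 0,"ty": 0,"tz": 0,"twist": 0},
])

```text
time_s: 27.85
tcp_pos: [636.0, -12.7, 126.5]
tool_rot: [[-0.015, 0.865, 0.502], [1.0, 0.016, 0.002], [-0.007, 0.502, -0.865]]
wrist_force: [3.3, -0.9, -2.0]
finger_gap: 20.9
```

```bash
python3 -c "
from h import *
fb()"
```

```text
F bin [ 1.796 -0.98  -3.398] M bin [-0.101  0.124 -0.153] tcp bin [13.669  1.987 96.664] t 27.85
```

The force has reversed, so the clips are now pulling the bar in. A little further to seat it.

Emit:
drive_tool([
  {"tx": 0,"ty": 0,"tz": 0.002,"twist": 0},
  {"tx": 0,"ty": 0,"tz": 0.0015,"twist": 0},
  {"tx": 0,"ty": 0,"tz": 0,"twist": 0},
])

```text
time_s: 28.22
tcp_pos: [637.3, -12.1, 124.4]
tool_rot: [[-0.016, 0.865, 0.502], [1.0, 0.017, 0.002], [-0.007, 0.502, -0.865]]
wrist_force: [-3.2, 0.2, 4.1]
finger_gap: 20.9
```

```bash
python3 -c "
from h import *
fb()
im=camera('scene')[:,:,::-1];x,y,w,h=185,120,110,100;k=7
cv2.imwrite('pics/s14.png',cv2.resize(im[y:y+h,x:x+w],None,fx=k,fy=k,interpolation=cv2.INTER_CUBIC))"
```

```text
F bin [-0.768  0.28   5.134] M bin [-0.375  0.541 -0.13 ] tcp bin [13.721  2.558 94.119] t 28.225
```

View pics/s14.png

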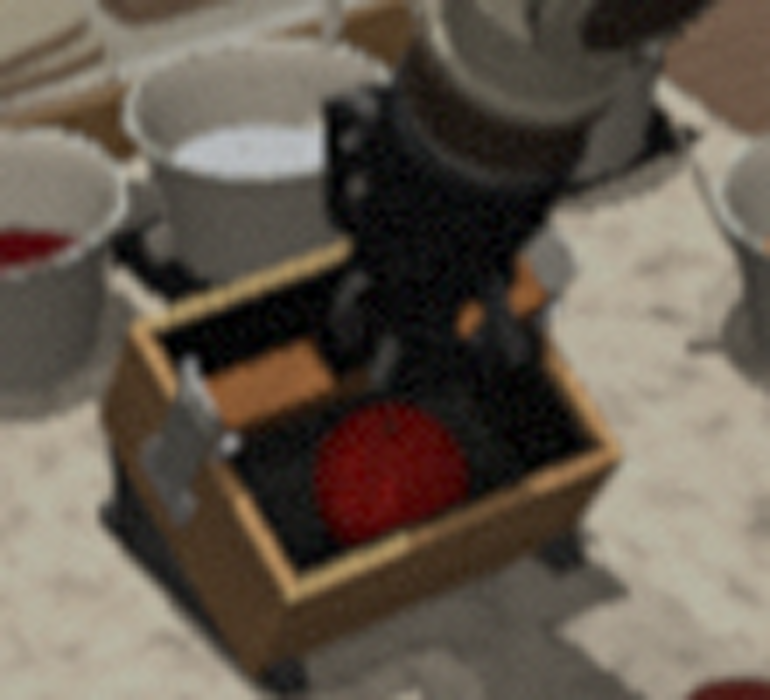

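Contact with the rim at z 94 (expected about 95). One more small press to be sure, then open.

Emit:
drive_tool([
  {"tx": 0,"ty": 0,"tz": 0.002,"twist": 0},
  {"tx": 0,"ty": 0,"tz": 0.001,"twist": 0},
  {"tx": 0,"ty": 0,"tz": 0,"twist": 0},
])

```text
time_s: 28.65
tcp_pos: [638.1, -11.7, 123.2]
tool_rot: [[-0.017, 0.864, 0.502], [1.0, 0.017, 0.003], [-0.006, 0.502, -0.865]]
wrist_force: [-15.1, 2.4, 16.3]
finger_gap: 21.0
```

```bash
python3 -c "
from h import *
fb()"
```

```text
F bin [-4.854  2.632 21.678] M bin [-0.351  1.382 -0.158] tcp bin [13.869  2.931 92.665] t 28.65
```

Solid stop at 21 N. I'll unload slightly, open, back out along the tool axis and look.

Emit:
drive_tool([
  {"tx": 0,"ty": 0,"tz": -0.0015,"twist": 0},
  {"tx": 0,"ty": 0,"tz": 0,"twist": 0},
])

```text
time_s: 28.9
tcp_pos: [637.9, -11.7, 123.5]
tool_rot: [[-0.017, 0.865, 0.502], [1.0, 0.017, 0.003], [-0.006, 0.502, -0.865]]
wrist_force: [-6.1, 1.8, 8.4]
finger_gap: 21.3
```

Emit:
drive_tool([
  {"tx": 0,"ty": 0,"tz": 0,"twist": 0},
  {"tx": 0,"ty": 0,"tz": 0,"twist": 0},
  {"tx": 0,"ty": 0,"tz": 0,"twist": 0},
  {"tx": 0,"ty": 0,"tz": 0,"twist": 0},
], grip=0.05)

```text
time_s: 29.4
tcp_pos: [638.2, -12.0, 122.3]
tool_rot: [[-0.016, 0.865, 0.501], [1.0, 0.017, 0.003], [-0.006, 0.501, -0.865]]
wrist_force: [0.0, -0.6, 0.6]
finger_gap: 49.9
```

Emit:
drive_tool([
  {"tx": 0,"ty": 0,"tz": -0.01,"twist": 0},
  {"tx": 0,"ty": 0,"tz": -0.03,"twist": 0},
  {"tx": 0,"ty": 0,"tz": -0.05,"twist": 0},
  {"tx": 0,"ty": 0,"tz": -0.05,"twist": 0},
  {"tx": 0,"ty": 0,"tz": 0,"twist": 0},
  {"tx": 0,"ty": 0,"tz": 0,"twist": 0},
])

```text
time_s: 30.15
tcp_pos: [567.8, -12.4, 244.1]
tool_rot: [[-0.016, 0.864, 0.503], [1.0, 0.017, 0.003], [-0.006, 0.503, -0.865]]
wrist_force: [0.5, -0.1, -0.5]
finger_gap: 49.9
```

```bash
python3 - <<'E'
from h import *
fb()
im=camera('scene')[:,:,::-1].copy();cv2.imwrite('pics/s15f.png',im);x,y,w,h=185,120,110,100;k=7
im=cv2.resize(im[y:y+h,x:x+w],None,fx=k,fy=k,interpolation=cv2.INTER_CUBIC);cv2.imwrite('pics/s15.png',im)
t=camera('top')[:,:,::-1];cv2.imwrite('pics/t15.png',t)
def poly(P,col):
    q=((proj("scene",P)+.5-[x,y])*k).astype(int);cv2.polylines(im,[q.reshape(-1,1,2)],True,col,1)
C=(672.7,-13,36)
for L,W,z,col in((81.5,11,20,(0,255,0)),(30,11,45,(255,255,0)),(75.5,11,0,(255,0,255))):
    poly([binp([14+W*i,L*j,79+z],C) for i,j in((1,1),(1,-1),(-1,-1),(-1,1))],col)
cv2.imwrite('pics/s15o.png',im)
E
```

```text
F bin [ 0.171 -0.098 -0.727] M bin [-0.019  0.531 -0.002] tcp bin [ 13.421   3.073 232.592] t 30.15
```

View pics/s15.png

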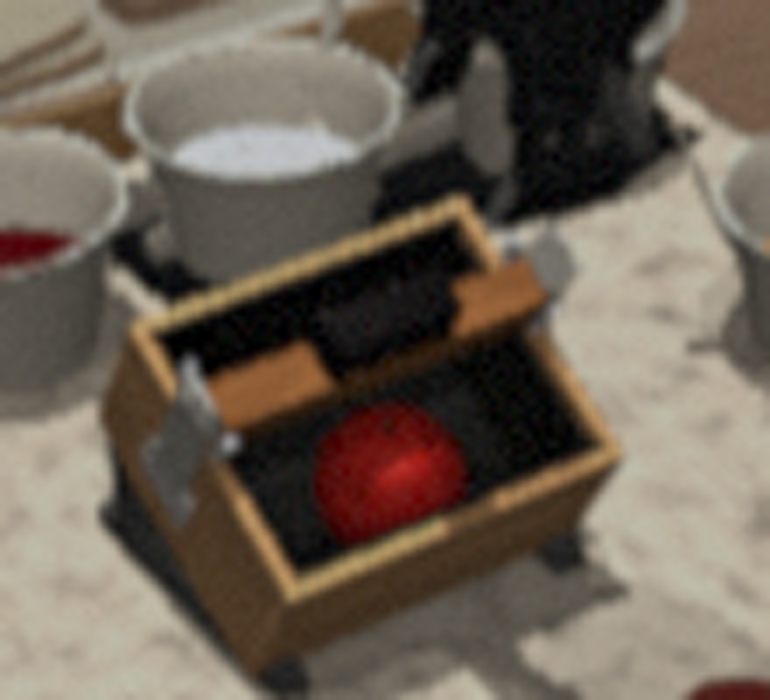

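View pics/s15o.png

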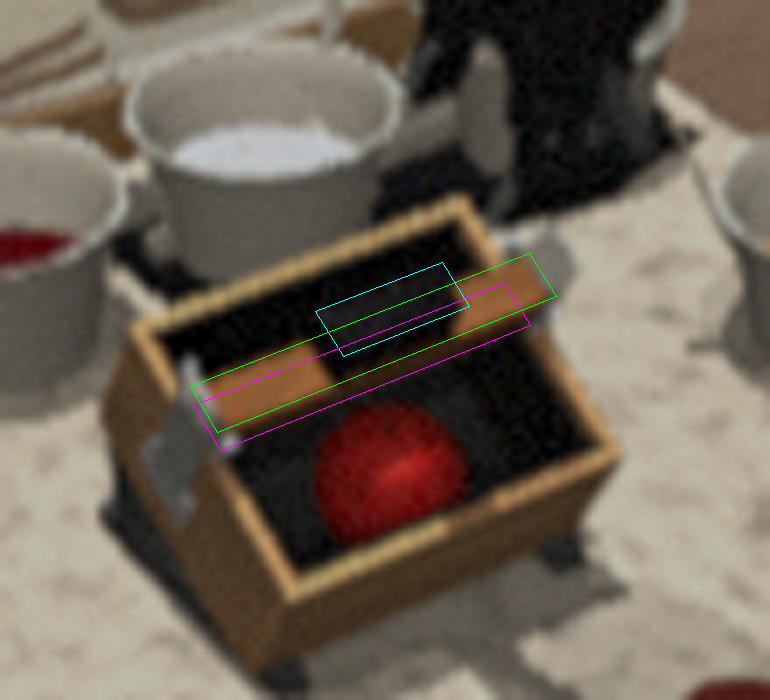

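View pics/t15.png

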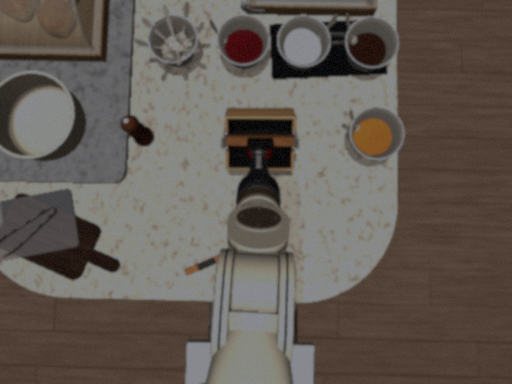

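```bash
python3 - <<'E'
import cv2,numpy as np
a=cv2.imread('pics/s12.png');b=cv2.imread('pics/s15.png');c=cv2.imread('pics/s13.png')
out=[]
for im in(a,c,b):
    l=cv2.resize(im[330:540,120:270],None,fx=1.7,fy=1.7);r=cv2.resize(im[190:370,480:620],None,fx=1.7,fy=1.7);r=cv2.resize(r,(l.shape[1],l.shape[0]))
    out.append(np.vstack([l,r]))
o=np.hstack(out);o=cv2.resize(o,None,fx=.8,fy=.8);cv2.imwrite('pics/cl.png',np.clip(o.astype(int)*1.6,0,255).astype(np.uint8))
E
```

```text
(no output)
```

View pics/cl.png

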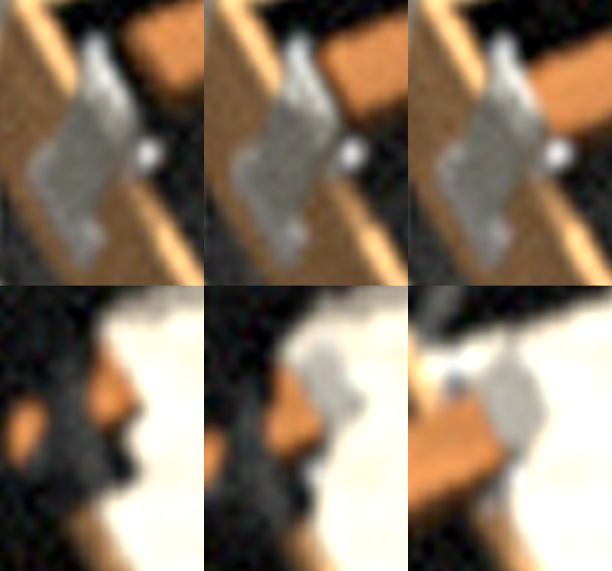

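```bash
python3 - <<'E'
import cv2,numpy as np
a=cv2.imread('pics/s6.png');z=cv2.imread('pics/s15f.png');s0=cv2.imread('pics/scene0.png')
def sh(x,y,w,h):
    A=cv2.resize(s0[y:y+h,x:x+w],None,fx=8,fy=8,interpolation=3);B=cv2.resize(z[y-3:y+h+3,x-3:x+w+3],None,fx=8,fy=8,interpolation=3)
    r=cv2.matchTemplate(B,A,5);_,m,_,l=cv2.minMaxLoc(r);print((l[0]-24)/8,(l[1]-24)/8,m)
sh(207,172,9,22)      # left clip
sh(259,152,9,14)      # right clip
sh(240,190,30,15)     # bin front (control)
c=np.hstack([cv2.resize(i[140:185,235:290],None,fx=7,fy=7,interpolation=2) for i in(s0,z)]);cv2.imwrite('pics/rc.png',c)
E
```

```text
0.0 0.0 0.9362267255783081
0.0 0.0 0.8251850008964539
0.0 0.0 0.8427108526229858
```

View pics/rc.png

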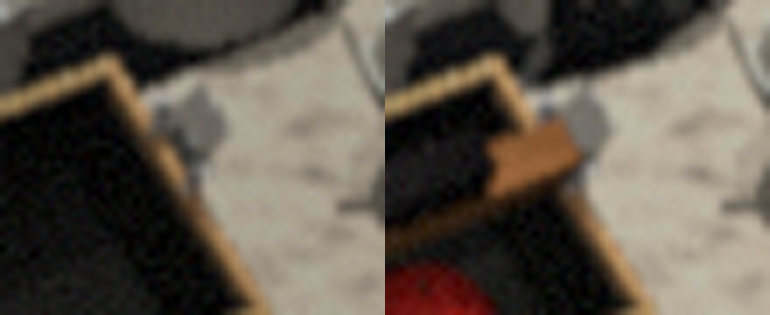

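Neither clip has moved from its closed start position in the image. The bar lies home at both ends, and the gripper is clear by over 100 mm. I'm handing in.

```bash
python3 -c "
from rig import *
print(sign_off(),get_obs()['time_s'])"
```

```text
the job is handed in; nothing more can be done
the job is handed in; nothing more can be done
```

The apple is in the bin and the guard bar is snapped across its mouth, grip side out. I handed the job in at about 30 s of the 54 s allowed; it reports no verdict.

**Apple:** I gripped it by its middle and lowered it until it touched the floor with about 4 N, then let go. It rests against the low front wall. My first grip was about 7 mm off-centre, so I opened and re-gripped before lifting. While I opened the fingers in the bin there was a 5.6 N sideways force, most likely a finger knuckle on a side wall. Narrowing the fingers cleared it.

**Bar:** The move commands cannot tilt the wrist. I got the bin's 30° by driving the arm against its reach limit (joint 3 at 73.06°, limit 73.08°). I then pushed the bar straight in along the bin's axis. The push peaked around 5 N, reversed as the clips closed over the ends, and ended at a firm stop of about 21 N.

**Last checks:**
- **Bar position:** it matches the expected home position to within a pixel or two, roughly 1–3 mm.
- **Clips:** both appear exactly where they were when closed at the start. The image is too coarse to measure the 0.02 rad limit directly.
- **Bin position:** my estimate was off by about 2–3 mm in y, and the clips centred the bar instead.
- **Other objects:** I moved neither the mill nor the ramekin. The jar was hidden by the arm in my last top view, but I never went near it.
- **Robot:** it was clear of everything when I handed in.

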